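# Load the shaker with culture dishes over its ramp

## Task

Get the shaker going: lift the bottle off its platform and stand it in the square steel tray, then slide every culture dish that is out on the worktop up the ramp onto the platform, one to a bay and fully home against the rear stop. Keep the dishes level: slide them, never lift or tip them, and be gentle (never more than about 12 N on a dish, whether from the hand or from the bail). With all dishes home, swing the bail down until it lies fully shut in front of them, then, last of all, throw the toggle switch to on; leave everything else on the worktop alone.

Things in the scene. Friction and masses are not known exactly. Their poses are not given: they have to be found in the camera images.
- shaker: Low grey laboratory shaker, fixed. Origin: at worktop level under the middle of the platform's front edge (crest of the ramp); x points from the ramp to the rear stop, y left along the front edge, z up. Level platform: z 12 mm, x 0 to 118. Rear stop: front face at x 118, top z 34. Side walls: inner faces y +-154, 5 thick, x 25 to 117, top z 28.
- ramp_foot (a point): Middle of the ramp's foot, at worktop level. The plain ramp spans shaker x -65 to 0 mm, y -159 to 159, rising evenly from z 0 to z 12 mm (10.5 degrees), the same across its whole width. In front of it the worktop is free to its front edge at about world x 0.33.
- bay_mid (a point): Where the centre of a dish lies when home in the middle bay: shaker x 73, y 0, z 20 mm (dish against the rear stop). Two dividers (y +-51.5 mm, 3 thick, x 55 to 118, top z 24) part the platform into three bays 100 mm or more wide; one dish each, any dish in any bay.
- bay_left (a point): The same for the left bay: shaker x 73, y +103, z 20 mm.
- bay_right (a point): The same for the right bay: shaker x 73, y -103, z 20 mm.
- bail (a joint): Bail: a steel wire hoop, hinged on two posts behind the rear stop, about the shaker's y direction. 0 = fully shut, lying level across the front of the platform; grows as it is raised, about 1.57 = upright, stop at 1.7. Starts raised. Stays wherever it is left (hinge friction: about 2 to 3 N at the bar moves it).
- bail_grip (a point): Middle of the bail's crossbar, on its black sleeve (13 mm diameter, 80 mm long along the shaker's y; beside it the bar is 9 mm thick and runs to y +-165). It moves on an arc of radius 125 mm about the hinge line, which lies at x 137 mm, z 22 mm in the shaker's frame; shut it lies at x 12, z 22 mm, just in front of a dish that is home (up to 12 mm play).
- switch (a joint): Toggle lever of the shaker's switch, on the small grey block at the right of the ramp (y -187 mm, x -15 mm in the shaker's frame). 0 = off (leaning towards the ramp's foot, -x of the shaker), 1.0 = fully on (leaning towards +x). Stays where it is left; needs about 1 to 3 N at the tip.
- switch_tip (a point): Middle of the tip of the toggle lever; centre of its black ball, 26 mm in diameter, on a 10 mm stem, 50 mm from the pivot (shaker frame: x -15, y -187, z 36 mm). The ball goes from x -39 (off) to x 9 (on), at z 80 at both ends, 86 half-way. The fixed block below reaches z 49 mm at most.
- stain_bottle_mid (a point): White plastic bottle with screw cap, upright, standing on the front part of the shaker's platform at the start; the point is on its axis half-way up (42.5 mm above its underside). 85 mm tall; body 43 mm in diameter up to 67 mm above the underside, cap 30 mm in diameter above. About 0.08 kg.
- tray_in (a point): Square steel tray fixed to the worktop, 120 x 120 mm outside, walls 4 mm thick and 18 mm high; the point is the centre of its inner floor (4 mm above the worktop), x and y along its sides.
- stain_bottle: The whole bottle; origin at the centre of its underside.
- dish_a_mid (a point): Round lidded plastic culture dish with pinkish contents, 90 mm in diameter, 16 mm tall, rigid and shut, lying flat on the worktop between the table's front edge and the equipment; the point is its centre, 8 mm above its underside. 0.04 to 0.085 kg; slides easily. May be absent. Too wide to be grasped by most hands: push it at the rim, e.g. with two parted fingers behind it.
- dish_b_mid (a point): Round lidded plastic culture dish with beige contents, 90 mm in diameter, 16 mm tall, rigid and shut, lying flat on the worktop between the table's front edge and the equipment; the point is its centre, 8 mm above its underside. 0.04 to 0.085 kg; slides easily. May be absent. Too wide to be grasped by most hands: push it at the rim, e.g. with two parted fingers behind it.
- dish_c_mid (a point): Round lidded plastic culture dish with pale contents, 90 mm in diameter, 16 mm tall, rigid and shut, lying flat on the worktop between the table's front edge and the equipment; the point is its centre, 8 mm above its underside. 0.04 to 0.085 kg; slides easily. May be absent. Too wide to be grasped by most hands: push it at the rim, e.g. with two parted fingers behind it.
- dish_a: The whole dish; origin at the centre of its underside.
- dish_b: The whole dish; origin at the centre of its underside.
- dish_c: The whole dish; origin at the centre of its underside.
- timer: Bystander, to be left alone: kitchen-style timer, 62 x 66 x 17 mm; origin at the centre of its underside.
- calculator: Bystander, to be left alone: pocket calculator, 120 x 70 x 16 mm; origin at the centre of its underside.
- coverslip_box: Bystander, to be left alone: small box of cover slips, 30 x 30 x 16 mm; origin at the centre of its underside.
- oil_bottle: Bystander, to be left alone: small dropper bottle, 29 mm diameter, 78 mm tall; origin at the centre of its underside.
- analyser: Bench analyser, fixed: a wedge-shaped box 300 (x) x 160 (y) mm, up to 98 mm high at the back; origin at the centre of its underside, x to its back. A dish may lie close to its front face: draw it clear first, do not press it against the analyser.
Mind the look-alikes: they are no part of the job. What is shaped like the stain_bottle but yellow is not meant.

How it is judged:
On the way, in this order (a step that is already met when the one before it is completed fails the run):
1. the bottle stands upright in the tray and every dish is home in a bay, (centre at shaker x 66 mm or more) with the bail still up (horizontal distance between stain_bottle_mid and tray_in below 0.038 m and angle between stain_bottle_mid's own z axis and vertical below 0.12 rad and height (world z) of stain_bottle_mid below 0.056 m and x of dish_a_mid in the frame of shaker between 0.066 and 0.08 m and y of dish_a_mid in the frame of shaker between -0.125 and 0.125 m and z of dish_a_mid in the frame of shaker between 0.015 and 0.026 m and angle between each of dish_a_mid, dish_b_mid, dish_c_mid's own z axis and vertical below 0.1 rad and x of dish_b_mid in the frame of shaker between 0.066 and 0.08 m and y of dish_b_mid in the frame of shaker between -0.125 and 0.125 m and z of dish_b_mid in the frame of shaker between 0.015 and 0.026 m and x of dish_c_mid in the frame of shaker between 0.066 and 0.08 m and y of dish_c_mid in the frame of shaker between -0.125 and 0.125 m and z of dish_c_mid in the frame of shaker between 0.015 and 0.026 m and value of joint bail above 0.6 rad), for 0.2 s.
2. the bail is shut in front of the dishes, the switch still off (x of dish_a_mid in the frame of shaker between 0.058 and 0.08 m and y of dish_a_mid in the frame of shaker between -0.125 and 0.125 m and z of dish_a_mid in the frame of shaker between 0.015 and 0.026 m and angle between each of dish_a_mid, dish_b_mid, dish_c_mid's own z axis and vertical below 0.1 rad and x of dish_b_mid in the frame of shaker between 0.058 and 0.08 m and y of dish_b_mid in the frame of shaker between -0.125 and 0.125 m and z of dish_b_mid in the frame of shaker between 0.015 and 0.026 m and x of dish_c_mid in the frame of shaker between 0.058 and 0.08 m and y of dish_c_mid in the frame of shaker between -0.125 and 0.125 m and z of dish_c_mid in the frame of shaker between 0.015 and 0.026 m and value of joint bail below 0.08 rad and value of joint switch below 0.3 rad), for 0.2 s.
3. the switch is thrown to on (value of joint switch above 0.8 rad and value of joint bail below 0.08 rad), for 0.2 s.
At the end, for the whole second after the job is handed in: Bottle upright (within 7 degrees) on the tray floor, axis within 38 mm of the tray centre; every present dish flat on the platform, kept behind the bail (centre at x 58 mm or more in the shaker frame); bail within 0.08 rad of shut; switch above 0.8; bottle at rest (all of step 3 and horizontal distance between stain_bottle_mid and tray_in below 0.038 m and angle between stain_bottle_mid's own z axis and vertical below 0.12 rad and height (world z) of stain_bottle_mid below 0.056 m and x of dish_a_mid in the frame of shaker between 0.058 and 0.08 m and y of dish_a_mid in the frame of shaker between -0.125 and 0.125 m and z of dish_a_mid in the frame of shaker between 0.015 and 0.026 m and angle between each of dish_a_mid, dish_b_mid, dish_c_mid's own z axis and vertical below 0.1 rad and x of dish_b_mid in the frame of shaker between 0.058 and 0.08 m and y of dish_b_mid in the frame of shaker between -0.125 and 0.125 m and z of dish_b_mid in the frame of shaker between 0.015 and 0.026 m and x of dish_c_mid in the frame of shaker between 0.058 and 0.08 m and y of dish_c_mid in the frame of shaker between -0.125 and 0.125 m and z of dish_c_mid in the frame of shaker between 0.015 and 0.026 m and linear speed of stain_bottle below 0.02 m/s); the robot touches nothing.
It fails at once if a dish is pressed with more than 12 N by the robot or by the bail (contact force between any of the arm, the fingers, bail and dish_a above 12 N or contact force between any of the arm, the fingers, bail and dish_b above 12 N or contact force between any of the arm, the fingers, bail and dish_c above 12 N).
It fails at once if a dish is tipped (more than 23 degrees) or lifted (its middle more than 45 mm above the worktop) (angle between any of dish_a_mid, dish_b_mid, dish_c_mid's own z axis and vertical above 0.4 rad or height (world z) of any of dish_a_mid, dish_b_mid, dish_c_mid above 0.045 m).
It fails at once if a bystander is pushed more than 40 mm from its place (distance of any of timer, calculator, coverslip_box, oil_bottle from where it was at the start of the episode above 0.04 m).
Of dish_a, dish_b, dish_c only 2 to 3 are there at a start; the rules pass over those that are not, and their reading is None.
At some moment in a run one of dish_a, dish_b, dish_c may be knocked a few centimetres aside while the robot is not near it.
It also fails if it takes over 210 s, if anything falls off the work surface, if the arm or the gripper's body presses on something with over 40 N, if the wrist force passes 120 N, or if a joint passes its speed limit or range.

## Robot

A 6-joint arm with a two-finger parallel gripper is mounted at the origin on a cart in front of the work surface, level with it; the furniture and walls round the work are solid. World frame = base frame: x ahead of the robot, y to its left, z up, the work surface at z = 0. Lengths are in m, angles in rad, forces in N, time in s.
With the tool pointing down it reaches from about 0.3 to 0.825 m from the base axis. Payload 5.4 kg.
Tool frame: the origin (TCP) lies between the finger pads; the fingertips stand ahead of it and the grasp point (between the pads) lies 2 mm behind it (nose_length is the x of the fingertips in the tool frame, in m); x points along the fingers, y is the direction in which the jaws open and shut, and the axes are right-handed (so a half turn about x gives the same grasp; the last joint's range is limited). The gripper opens to 92 mm and grips with 3 to 60 N. Pads are 20 mm wide; open, the fingers measure 128 mm over their backs; the gripper's body (75 mm by 189 mm) begins 69 mm behind the grasp point.
Start: joints at [1.007, 0.158, 1.597, -0, 1.386, -0.21], TCP at [0.199, 0.539, 0.201] pointing down, gripper open.
Joint ranges: [-2.91, 2.91], [-0.94, 2.29], [0.18, 2.7], [-1.29, 4.43], [0.17, 2.64], [-3, 3]. Speed limits (rad/s): [2.57, 2.57, 3.14, 3.14, 3.14, 3.14].

## Interface

Orientations are given as a rotation vector (axis times angle).
In Python, from station import observe, get_image, camera_params, job_done, nose_length gives the robot as it stands. The module is installed in compiled form; this text tells all that it offers.
- The arm moves only by the tool apply_moves, never from a script. Its argument "deltas" is a list of rows, each an object of numbers: "jaw": the gripper command: -1 is shut, 1 is fully open, values between are in proportion; "tx", "ty", "tz": the shift along the world's x, y, z in cm; "rx", "ry", "rz": the turn, a rotation vector about the world's x, y, z in degrees. A call has 1 to 10 rows; each row is the pose to reach, as a shift and turn from the pose measured when the call began; what a row does not reach only later rows make up. A row lasts 1/8 s, in which the tool goes at most 62.5 mm and 10.7 degrees, less where a joint would pass 70% of its speed; a pose out of reach is approached as far as the arm can. A call with a gripper value outside its range is refused whole. The fingers move at their own pace and stop on an object; "force" is the grip in N (left out, the last holds). Time passes only in rows, so rows that repeat a pose let the fingers close. It gives the time, the measured TCP pose, the force and the opening at its end, in the units of the state.
- observe(): the state, without advancing time (a new reading comes with each control period).
- get_image(name): name is "side" or "top" or "wrist"; returns the picture (384x512x3 uint8, red, green, blue); there is no depth.
- camera_params(name): a dict with "vfov" (degrees; the focal length in pixels is half the picture's height over the tangent of half this angle, whatever the lens; pixels are square), "cx", "cy" (the principal point, pixels), "dist_coeffs" ([k1, k2, p1, p2, k3] as OpenCV has them; the pictures are not rectified), "pose" (4x4, takes a point from camera to world coordinates); the wrist camera has in their place "T_tool_cam" (4x4, takes a point from camera to tool coordinates, whose origin is the TCP and whose axes are the tool frame's). Camera axes: x right, y up, looking along -z (the intrinsics and any distortion apply to the point x, -y, -z); pixel columns grow to the right and rows downward; lengths in m; the calibration is good to about 2 mm. A picture is of the moment at which its call begins: read the wrist's pose just before it. camera_params takes no time and is no camera call.
- job_done(): hands the job in, once; it reports no verdict.
The state is a dict: "clock": time; "qpos": joint angles; "qd": joint speeds; "joint_torque": joint torques, N m; "tool_pos": TCP position; "orientation": TCP orientation; "wrist_force": force on the tool from outside, world axes, zero at the start; "moment": the same for the moment, N m; "grip_width": finger opening in m.
Only numpy, scipy, OpenCV 4.12 (cv2) and the standard library are available. Lean on these libraries where they do the work, as an engineer would, in place of code of your own. Each camera call takes 0.05 s, during which the arm holds its last target. There are 200 camera calls.

## Working session

There is one attempt and no reset: what is moved stays moved. The work goes in short steps, Python scripts to look and compute and a tool call to move; the robot and the scene stay as the last step left them, time stands still between calls to the robot, and variables do not carry over. Pictures are saved under pics/ and viewed, about 12 in all and at most 16, crops included, and the job is handed in when it is done.

Besides the shell and the picture viewer there is one more tool, called as name(argument=value, ...), one argument or row to a line, values as JSON. apply_moves: Moves the arm, as the interface text tells. Its arguments: {"type":"object","properties":{"deltas":{"type":"array"},"force":{"type":"number"}},"required":["deltas"]}

```bash
mkdir -p pics
cat > h.py <<'E'
import numpy as np, cv2
from station import *
from scipy.spatial.transform import Rotation as R
def intr(p,h=384):
    f=h/2/np.tan(np.radians(p["vfov"])/2)
    return np.array([[f,0,p["cx"]],[0,f,p["cy"]],[0,0,1.]]),np.array(p["dist_coeffs"],float)
def pose(name,s=None):
    p=camera_params(name)
    if "pose" in p: return p,np.array(p["pose"])
    s=s or observe(); T=np.eye(4); T[:3,:3]=R.from_rotvec(s["orientation"]).as_matrix(); T[:3,3]=s["tool_pos"]
    return p,T@np.array(p["T_tool_cam"])
def ray(name,uv,s=None):
    p,T=pose(name,s);K,d=intr(p)
    n=cv2.undistortPoints(np.array(uv,float).reshape(-1,1,2),K,d).reshape(-1,2)
    v=np.c_[n[:,0],-n[:,1],-np.ones(len(n))]@T[:3,:3].T
    return T[:3,3],v
def onz(name,uv,z,s=None):
    o,v=ray(name,uv,s); return o+v*((np.asarray(z)-o[2])/v[:,2])[:,None]
def proj(name,P,s=None):
    p,T=pose(name,s);K,d=intr(p)
    c=(np.asarray(P,float).reshape(-1,3)-T[:3,3])@T[:3,:3]
    return cv2.projectPoints(c*[1,-1,-1],np.zeros(3),np.zeros(3),K,d)[0].reshape(-1,2)
def snap(name,fn,scale=1):
    s=observe(); im=get_image(name)[:,:,::-1]; cv2.imwrite("pics/raw_"+fn,im)
    cv2.imwrite("pics/"+fn,cv2.resize(im,None,fx=scale,fy=scale)); return im,s
E
python3 - <<'E'
from h import *
a,_=snap("top","top1.png",1.5);b,_=snap("side","side1.png",1.5)
for n in("top","side","wrist"):
    p,T=pose(n);print(n,p["vfov"],p["cx"],p["cy"],p["dist_coeffs"],T.round(3).tolist())
print(observe(),nose_length)
E
```

```text
top 46.571789797490794 254.17873990574364 200.20414208556338 [-0.01568172  0.          0.          0.          0.        ] [[0.335, 0.749, -0.571, -0.685], [-0.942, 0.261, -0.21, -0.378], [-0.009, 0.608, 0.794, 1.785], [0.0, 0.0, 0.0, 1.0]]
side 54.65933363800983 254.97668034315566 191.45678473878678 [-0.04728357  0.          0.          0.          0.        ] [[-0.961, 0.185, -0.207, 0.212], [-0.277, -0.693, 0.666, 1.13], [-0.02, 0.697, 0.717, 1.225], [0.0, 0.0, 0.0, 1.0]]
wrist 67.33259770641206 253.137338432696 191.18940502746935 [-0.06972875  0.          0.          0.          0.        ] [[0.347, -0.905, -0.248, 0.129], [0.938, 0.334, 0.094, 0.564], [-0.002, -0.265, 0.964, 0.384], [0.0, 0.0, 0.0, 1.0]]
{'clock': 0.1, 'qpos': array([ 1.00688879e+00,  1.59006698e-01,  1.59803487e+00, -1.99496424e-05,
        1.38624322e+00, -2.10119820e-01]), 'qd': array([-1.81512899e-04, -1.03753320e-03, -2.87185038e-03, -5.43180382e-05,
        1.31347200e-03,  9.88898451e-04]), 'joint_torque': array([-2.46684622e-04, -3.86507678e+01, -3.22958958e+01,  7.03386054e-02,
        3.40438052e-02, -6.64135268e-05]), 'tool_pos': array([0.19893358, 0.53887853, 0.19994158]), 'orientation': array([ 0.27638088,  1.55353332, -0.27886473]), 'wrist_force': array([0.17821968, 0.53620747, 0.18812038]), 'moment': array([-0.00999182,  0.00472041, -0.0040565 ]), 'grip_width': 0.09198793269823326} 0.017
```

View pics/top1.png

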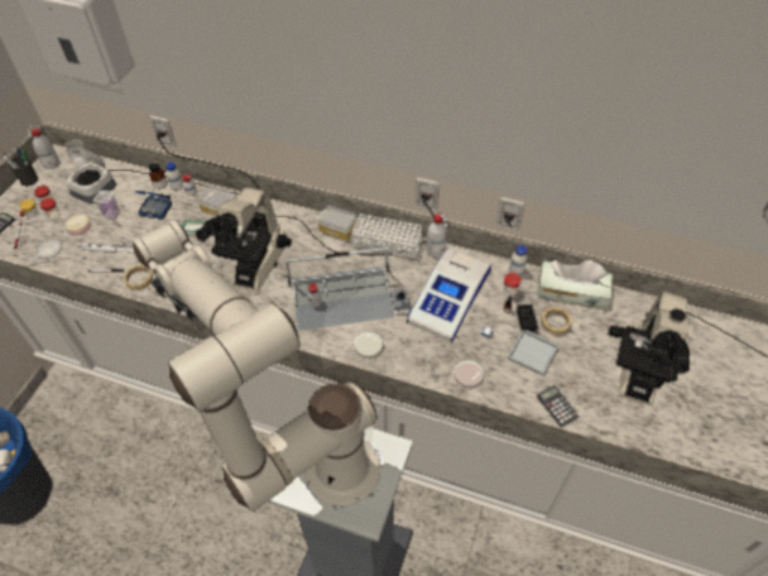

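View pics/side1.png

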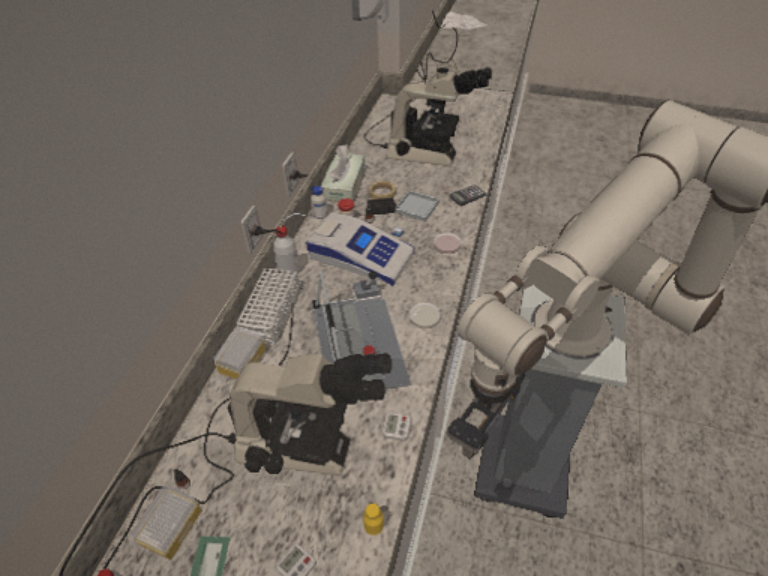

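The top view shows the shaker around (345,290), a pale dish at (368,344), a pink dish at (468,373) and the tray at (533,350). The bottle (red cap) stands on the shaker at (313,290). The side view agrees.

Run:
```python
from h import *
U=lambda l:np.array(l)/1.5
print("top dishes c,a, lefts, tray",onz("top",U([[368,344],[468,373],[77,223],[48,248],[533,351],[557,405],[315,303]]),[.016,.016,.016,.016,.01,.016,.02]).round(3).tolist())
print("ramp foot corners,",onz("top",U([[302,327],[397,315]]),0).round(3).tolist())
print("side dishes c,a,tray,calc,timer,oil",onz("side",U([[425,315],[447,242],[418,205],[467,194],[397,426],[374,523]]),[.016,.016,.01,.016,.017,.03]).round(3).tolist())
print("side ramp foot",onz("side",U([[412,387],[390,294]]),0).round(3).tolist())
```

```text
top dishes c,a, lefts, tray [[0.409, 0.072, 0.016], [0.41, -0.255, 0.016], [0.556, 1.271, 0.016], [0.417, 1.296, 0.016], [0.559, -0.427, 0.01], [0.39, -0.533, 0.016], [0.502, 0.294, 0.02]]
ramp foot corners, [[0.41, 0.303, 0.0], [0.558, 0.026, 0.0]]
side dishes c,a,tray,calc,timer,oil [[0.411, 0.083, 0.016], [0.413, -0.245, 0.016], [0.553, -0.421, 0.01], [0.396, -0.521, 0.016], [0.395, 0.453, 0.017], [0.38, 0.699, 0.03]]
side ramp foot [[0.39, 0.322, 0.0], [0.535, 0.015, 0.0]]
```

```bash
cat >> h.py <<'E'
def jaw(s):
    m=R.from_rotvec(s["orientation"]).as_matrix(); return m[:,0].round(4), np.degrees(np.arctan2(m[1,1],m[0,1]))
E
python3 - <<'E'
from h import *
s=observe();print(jaw(s)); print((R.from_rotvec(s["orientation"]).as_matrix()).round(3)); print(np.array(camera_params("wrist")["T_tool_cam"]).round(3))
E
```

```text
(array([-9.0e-04, -1.4e-03, -1.0e+00]), np.float64(69.72968336651064))
[[-0.001  0.346  0.938]
 [-0.001  0.938 -0.346]
 [-1.    -0.002 -0.   ]]
[[ 0.     0.266 -0.964 -0.184]
 [ 1.     0.     0.    -0.001]
 [ 0.    -0.964 -0.266 -0.074]
 [ 0.     0.     0.     1.   ]]
```

apply_moves(
  deltas=[
    {"tx":4,"ty":-3,"tz":3,"rz":5},
    {"tx":8,"ty":-8,"tz":6,"rz":10},
    {"tx":12,"ty":-13,"tz":9,"rz":15},
    {"tx":16,"ty":-18,"tz":12,"rz":20},
    {"tx":19,"ty":-23,"tz":15,"rz":25},
    {"tx":21,"ty":-28,"tz":15,"rz":30},
    {"tx":22,"ty":-33,"tz":15,"rz":35},
    {"tx":22,"ty":-36,"tz":15,"rz":40},
    {"tx":22,"ty":-36,"tz":15,"rz":47},
    {"tx":22,"ty":-36,"tz":15,"rz":47},
  ],
)

```text
$.deltas[0]: bad value
```

apply_moves(
  deltas=[
    {"jaw":1,"tx":4,"ty":-4,"tz":3,"rx":0,"ry":0,"rz":5},
    {"jaw":1,"tx":8,"ty":-8,"tz":6,"rx":0,"ry":0,"rz":10},
    {"jaw":1,"tx":12,"ty":-13,"tz":9,"rx":0,"ry":0,"rz":15},
    {"jaw":1,"tx":16,"ty":-18,"tz":12,"rx":0,"ry":0,"rz":20},
    {"jaw":1,"tx":19,"ty":-23,"tz":15,"rx":0,"ry":0,"rz":25},
    {"jaw":1,"tx":21,"ty":-28,"tz":15,"rx":0,"ry":0,"rz":30},
    {"jaw":1,"tx":22,"ty":-33,"tz":15,"rx":0,"ry":0,"rz":35},
    {"jaw":1,"tx":22,"ty":-36,"tz":15,"rx":0,"ry":0,"rz":40},
    {"jaw":1,"tx":22,"ty":-36,"tz":15,"rx":0,"ry":0,"rz":47},
    {"jaw":1,"tx":22,"ty":-36,"tz":15,"rx":0,"ry":0,"rz":47},
  ],
)

```text
clock: 1.35
tool_pos: [0.4188, 0.1785, 0.3496]
orientation: [-0.365, 1.541, 0.363]
wrist_force: [0.4, 0.9, 1.0]
grip_width: 0.0923
```

Run:
```python
from h import *
im,s=snap("wrist","w1.png",1.5);print(s["tool_pos"],jaw(s))
import pickle;pickle.dump(s,open("s_w1.pkl","wb"))
```

```text
[0.41882552 0.17851634 0.3495924 ] (array([-2.0e-04, -1.6e-03, -1.0e+00]), np.float64(116.60413998454496))
```

View pics/w1.png

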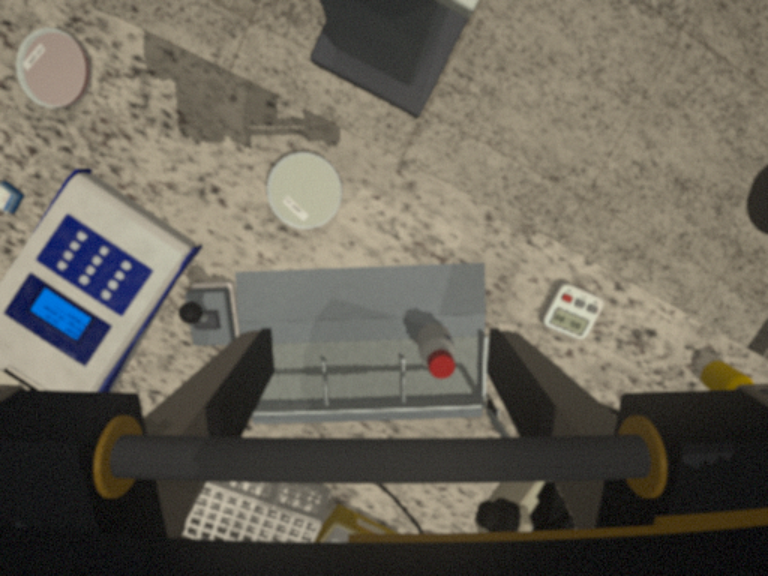

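Wrist view shows ramp foot corners at (236,272) and (484,264), the bottle cap at (441,364), dish c at (304,190), dish a at (53,67) and the switch ball at (190,312).

```bash
cat >> h.py <<'E'
def circ(im,s,name,uv0,z,tol=22):
    """centre of a flat blob by flood fill, ray-cast to z"""
    g=cv2.GaussianBlur(im,(3,3),0); m=np.zeros((386,514),np.uint8)
    cv2.floodFill(g.copy(),m,(int(uv0[0]),int(uv0[1])),0,(tol,)*3,(tol,)*3,4|(255<<8)|cv2.FLOODFILL_FIXED_RANGE|cv2.FLOODFILL_MASK_ONLY)
    c=max(cv2.findContours(cv2.morphologyEx(m[1:-1,1:-1],cv2.MORPH_CLOSE,np.ones((5,5))),0,2)[0],key=cv2.contourArea)
    P=onz(name,cv2.convexHull(c).reshape(-1,2).astype(float),z,s)[:,:2].astype(np.float32)
    return [np.round(v,4) for v in cv2.minEnclosingCircle(P)]
E
cat > t.py <<'E'
from h import *
import pickle
s=pickle.load(open("s_w1.pkl","rb")); im=cv2.imread("pics/raw_w1.png")
U=lambda l:np.array(l)/1.5
f=onz("wrist",U([[236,272],[484,264]]),0,s)[:,:2]
y=f[1]-f[0];print("foot",f.round(4).tolist(),"len",np.linalg.norm(y)); 
yaw=np.arctan2(-y[0],y[1]);print("yaw",np.degrees(yaw)); x=np.array([np.cos(yaw),np.sin(yaw)])
o=f.mean(0)+.065*x;print("origin",o)
ball=onz("wrist",U([[190,312]]),.08,s)[0,:2]
ey=np.array([-x[1],x[0]])
print("ball sh",(ball-o)@x,(ball-o)@ey)
b=onz("wrist",U([[441,364]]),.097,s)[0,:2];print("bottle",b,(b-o)@x,(b-o)@ey)
for n,c,z in(("c",(304/1.5,180/1.5),.016),("a",(58/1.5,80/1.5),.016)):
    print(n,circ(im,s,"wrist",c,z))
d=onz("wrist",U([[304,190],[53,67]]),.016,s)[:,:2];print(d,(d[0]-o)@x,(d[0]-o)@ey)
def W(P): P=np.array(P,float);return np.c_[o+P[:,:1]*x+P[:,1:2]*ey,P[:,2]]
pts=W([[-65,-159,0],[-65,159,0],[0,-159,12],[0,159,12],[118,-159,34],[118,159,34],[55,51.5,24],[55,-51.5,24],[117,51.5,24],[117,-51.5,24],[25,154,28]] / np.array(1000.))
v=im.copy()
for q in proj("wrist",pts,s): cv2.circle(v,tuple(int(k) for k in q.round()),2,(0,0,255),1)
cv2.imwrite("pics/w1o.png",cv2.resize(v[150:300,100:380],None,fx=2.8,fy=2.8,interpolation=2))
E
python3 t.py
```

```text
foot [[0.5482, 0.0362], [0.3975, 0.314]] len 0.3160072306401211
yaw 28.48762900664933
origin [0.53001339 0.20608171]
ball sh -0.03897566141055525 -0.18796242251335807
bottle [0.50836444 0.29763945] 0.02464251177153559 0.09079781413851634
c [array([0.4593, 0.0938]), np.float64(0.1374)]
a [array([ 0.4093, -0.2802]), np.float64(0.0721)]
[[ 0.41384797  0.07485258]
 [ 0.41300207 -0.24907485]] -0.1646923504003053 -0.05993261573485899
```

View pics/w1o.png

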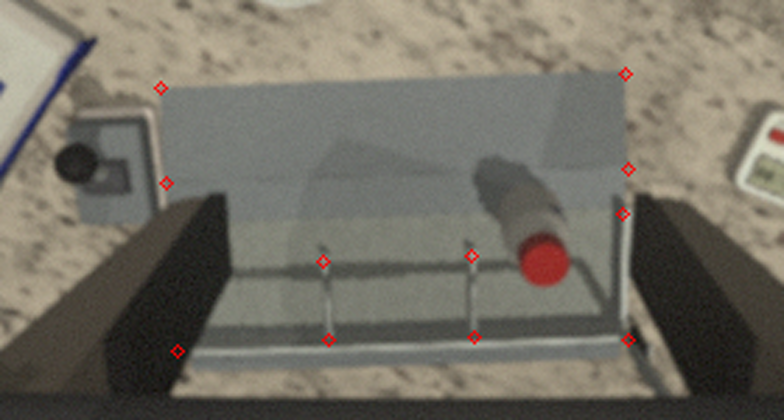

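apply_moves(
  deltas=[
    {"jaw":1,"tx":3,"ty":4,"tz":-4,"rx":0,"ry":0,"rz":1.9},
    {"jaw":1,"tx":6,"ty":8,"tz":-8,"rx":0,"ry":0,"rz":1.9},
    {"jaw":1,"tx":8.9,"ty":11.9,"tz":-12,"rx":0,"ry":0,"rz":1.9},
    {"jaw":1,"tx":8.9,"ty":11.9,"tz":-15,"rx":0,"ry":0,"rz":1.9},
    {"jaw":1,"tx":8.9,"ty":11.9,"tz":-20,"rx":0,"ry":0,"rz":1.9},
    {"jaw":1,"tx":8.9,"ty":11.9,"tz":-24,"rx":0,"ry":0,"rz":1.9},
    {"jaw":1,"tx":8.9,"ty":11.9,"tz":-27,"rx":0,"ry":0,"rz":1.9},
    {"jaw":1,"tx":8.9,"ty":11.9,"tz":-29.5,"rx":0,"ry":0,"rz":1.9},
    {"jaw":1,"tx":8.9,"ty":11.9,"tz":-29.5,"rx":0,"ry":0,"rz":1.9},
  ],
)

```text
clock: 2.52
tool_pos: [0.5054, 0.2977, 0.0521]
orientation: [-0.391, 1.542, 0.388]
wrist_force: [-0.1, 0.4, 0.0]
grip_width: 0.0918
```

apply_moves(
  deltas=[
    {"jaw":0.2,"tx":0,"ty":0,"tz":0,"rx":0,"ry":0,"rz":0},
    {"jaw":-0.2,"tx":0,"ty":0,"tz":0,"rx":0,"ry":0,"rz":0},
    {"jaw":-0.5,"tx":0,"ty":0,"tz":0,"rx":0,"ry":0,"rz":0},
    {"jaw":-0.5,"tx":0,"ty":0,"tz":0,"rx":0,"ry":0,"rz":0},
    {"jaw":-0.5,"tx":0,"ty":0,"tz":0,"rx":0,"ry":0,"rz":0},
    {"jaw":-0.5,"tx":0,"ty":0,"tz":0,"rx":0,"ry":0,"rz":0},
  ],
  force=10,
)

```text
clock: 3.28
tool_pos: [0.5054, 0.2977, 0.0521]
orientation: [-0.391, 1.542, 0.388]
wrist_force: [-0.0, 0.7, 0.6]
grip_width: 0.0366
```

apply_moves(
  deltas=[
    {"jaw":-0.5,"tx":0,"ty":0,"tz":0,"rx":0,"ry":0,"rz":0},
    {"jaw":-0.5,"tx":0,"ty":0,"tz":0,"rx":0,"ry":0,"rz":0},
  ],
)

```text
clock: 3.52
tool_pos: [0.5053, 0.2976, 0.052]
orientation: [-0.391, 1.542, 0.388]
wrist_force: [0.2, 0.2, -0.0]
grip_width: 0.0361
```

Run:
```python
from h import *
im,s=snap("wrist","w2.png");b,_=snap("side","s2.png")
cv2.imwrite("pics/c2.png",np.vstack([np.hstack([im,np.zeros((384,0,3),np.uint8)])[100:384],cv2.resize(b[150:280,170:300],(284,284)) if 0 else cv2.resize(b[170:290,170:386],(512,284))]))
```

```text
(no output)
```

View pics/c2.png

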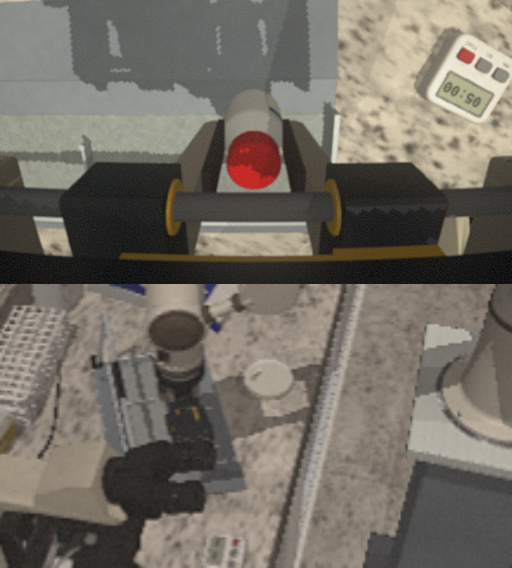

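The bottle's cap shows at (253,260) between the fingers. The 36 mm opening suggests an off-centre grip, so I'll compute the bottle position.

Run:
```python
from h import *
s=observe(); im=cv2.imread("pics/raw_w2.png");h=cv2.cvtColor(im,cv2.COLOR_BGR2HSV)
m=((h[...,0]<8)|(h[...,0]>172))&(h[...,1]>150)&(h[...,2]>100)
c=max(cv2.findContours(m.astype(np.uint8),0,2)[0],key=cv2.contourArea);(u,v),r=cv2.minEnclosingCircle(c);print(u,v,r)
for z in(.085,.097): print(onz("wrist",[[u,v]],z,s))
P,T=pose("wrist",s); print(intr(P)[0][0,0]*.015/r, T[2,3]-.097)
print(s["tool_pos"],s["wrist_force"])
o=np.array([.53,.206]);a=np.radians(28.5)
print([(onz("wrist",[[u,v]],.097,s)[0,:2]-o)@q for q in ([np.cos(a),np.sin(a)],[-np.sin(a),np.cos(a)])])
print("tool",[(s["tool_pos"][:2]-o)@q for q in ([np.cos(a),np.sin(a)],[-np.sin(a),np.cos(a)])])
```

```text
253.20021057128906 260.0235900878906 28.70136260986328
[[0.51308994 0.30087248 0.085     ]]
[[0.5073557  0.29776908 0.097     ]]
0.15065087306339747 0.13950583080743406
[0.50533849 0.29766786 0.05203712] [ 0.29205049 -0.19568935 -0.07110892]
[np.float64(0.023888220389800992), np.float64(0.09145316595418926)]
tool [np.float64(0.022067170883470908), np.float64(0.0923267403448246)]
```

Bottle is centred within 2 mm; lift and see.

apply_moves(
  deltas=[
    {"jaw":-0.5,"tx":0,"ty":0,"tz":1,"rx":0,"ry":0,"rz":0},
    {"jaw":-0.5,"tx":0,"ty":0,"tz":3,"rx":0,"ry":0,"rz":0},
    {"jaw":-0.5,"tx":0,"ty":0,"tz":6,"rx":0,"ry":0,"rz":0},
    {"jaw":-0.5,"tx":0,"ty":0,"tz":10,"rx":0,"ry":0,"rz":0},
    {"jaw":-0.5,"tx":0,"ty":0,"tz":14,"rx":0,"ry":0,"rz":0},
    {"jaw":-0.5,"tx":0,"ty":0,"tz":18,"rx":0,"ry":0,"rz":0},
    {"jaw":-0.5,"tx":0,"ty":0,"tz":18,"rx":0,"ry":0,"rz":0},
  ],
)

```text
clock: 4.5
tool_pos: [0.5079, 0.2986, 0.238]
orientation: [-0.39, 1.532, 0.388]
wrist_force: [-0.6, -0.1, -0.9]
grip_width: 0.0364
```

Run:
```python
from h import *
im,s=snap("wrist","w3.png",1.2)
h=cv2.cvtColor(im,cv2.COLOR_BGR2HSV)
m=((h[...,0]<8)|(h[...,0]>172))&(h[...,1]>150)&(h[...,2]>100)
c=max(cv2.findContours(m.astype(np.uint8),0,2)[0],key=cv2.contourArea);print(cv2.minEnclosingCircle(c),s["tool_pos"],s["wrist_force"])
```

```text
((253.40943908691406, 260.4056701660156), 28.523653030395508) [0.50785235 0.29860721 0.23798723] [-0.56396636 -0.12098117 -0.90960563]
```

View pics/w3.png

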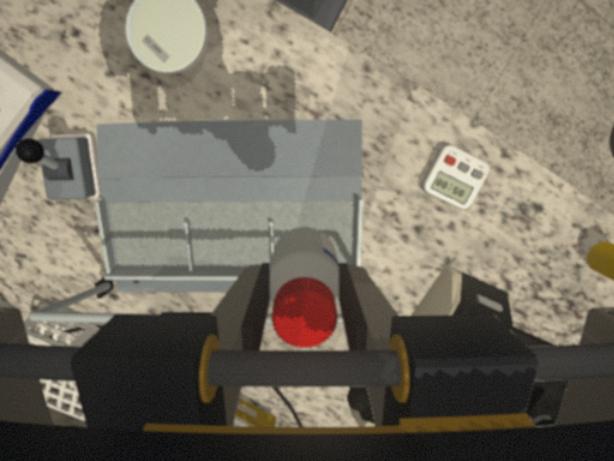

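Bottle is held and lifted. Now carry it to the tray.

apply_moves(
  deltas=[
    {"jaw":-0.5,"tx":0,"ty":-5,"tz":1,"rx":0,"ry":0,"rz":-4},
    {"jaw":-0.5,"tx":-1,"ty":-10,"tz":1,"rx":0,"ry":0,"rz":-8},
    {"jaw":-0.5,"tx":-1,"ty":-15,"tz":1,"rx":0,"ry":0,"rz":-12},
    {"jaw":-0.5,"tx":-1,"ty":-20,"tz":1,"rx":0,"ry":0,"rz":-16},
    {"jaw":-0.5,"tx":-1,"ty":-25,"tz":1,"rx":0,"ry":0,"rz":-20},
    {"jaw":-0.5,"tx":-1,"ty":-30,"tz":1,"rx":0,"ry":0,"rz":-24},
    {"jaw":-0.5,"tx":-1,"ty":-35,"tz":1,"rx":0,"ry":0,"rz":-28},
    {"jaw":-0.5,"tx":-1,"ty":-40,"tz":1,"rx":0,"ry":0,"rz":-32},
    {"jaw":-0.5,"tx":-1,"ty":-45,"tz":1,"rx":0,"ry":0,"rz":-36},
    {"jaw":-0.5,"tx":-1,"ty":-50,"tz":1,"rx":0,"ry":0,"rz":-40},
  ],
)

```text
clock: 5.8
tool_pos: [0.4954, -0.203, 0.2433]
orientation: [0.16, 1.569, -0.16]
wrist_force: [0.7, 0.2, -0.4]
grip_width: 0.0351
```

apply_moves(
  deltas=[
    {"jaw":-0.5,"tx":0,"ty":-5,"tz":0,"rx":0,"ry":0,"rz":0},
    {"jaw":-0.5,"tx":0,"ty":-10,"tz":0,"rx":0,"ry":0,"rz":0},
    {"jaw":-0.5,"tx":0,"ty":-15,"tz":0,"rx":0,"ry":0,"rz":0},
    {"jaw":-0.5,"tx":0,"ty":-18,"tz":0,"rx":0,"ry":0,"rz":0},
    {"jaw":-0.5,"tx":0,"ty":-18,"tz":0,"rx":0,"ry":0,"rz":0},
  ],
)

```text
clock: 6.42
tool_pos: [0.4942, -0.384, 0.2411]
orientation: [0.164, 1.571, -0.16]
wrist_force: [-0.3, 0.4, -0.9]
grip_width: 0.0339
```

Run:
```python
from h import *
im,s=snap("wrist","w4.png",1.2);print(s["tool_pos"],jaw(s),s["grip_width"])
```

```text
[ 0.49418051 -0.38403434  0.24109054] (array([-0.0062,  0.0033, -1.    ]), np.float64(78.16732325268914)) 0.03392196693059619
```

View pics/w4.png

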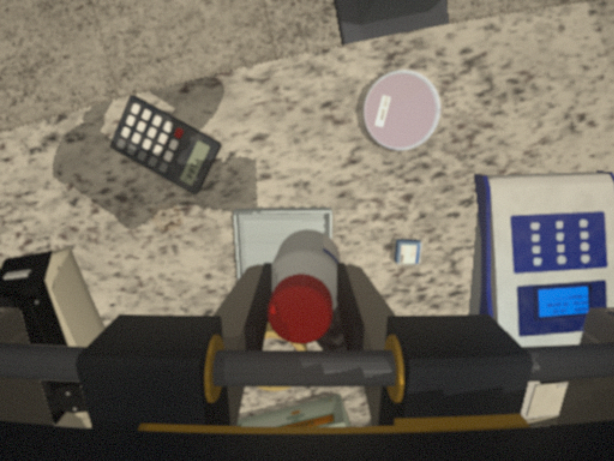

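The tray's near corners are at (233,210) and (331,210), and the bottle is still held.

Run:
```python
from h import *
s=observe(); im=cv2.imread("pics/raw_w4.png")
f=onz("wrist",np.array([[233,210],[331,210]])/1.2,.018,s)[:,:2];print(f,np.linalg.norm(f[1]-f[0]))
d=f[0]-f[1];d/=np.linalg.norm(d) ; n=np.array([-d[1],d[0]]); n*=np.sign(n[0]); print("tray",f.mean(0)+.06*n)
h=cv2.cvtColor(im,cv2.COLOR_BGR2HSV)
m=((h[...,0]<8)|(h[...,0]>172))&(h[...,1]>150)&(h[...,2]>100)
c=max(cv2.findContours(m.astype(np.uint8),0,2)[0],key=cv2.contourArea);print(cv2.minEnclosingCircle(c)); 
b=onz("wrist",[cv2.minEnclosingCircle(c)[0]],s["tool_pos"][2]+.045,s);print("bottle",b)
d=onz("wrist",np.array([[402,110]])/1.2,.016,s);print("dish a",d)
```

```text
[[ 0.48887779 -0.46911479]
 [ 0.51307893 -0.35346083]] 0.11815893336827434
tray [ 0.55970636 -0.42357692]
((249.95045471191406, 259.7252197265625), 26.00783348083496)
bottle [[ 0.49631037 -0.38578461  0.2865019 ]]
dish a [[ 0.41563278 -0.25240639  0.016     ]]
```

apply_moves(
  deltas=[
    {"jaw":-0.5,"tx":0,"ty":0,"tz":0,"rx":0,"ry":0,"rz":0},
    {"jaw":-0.5,"tx":2,"ty":-1,"tz":0,"rx":0,"ry":0,"rz":0},
    {"jaw":-0.5,"tx":4,"ty":-2.5,"tz":0,"rx":0,"ry":0,"rz":0},
    {"jaw":-0.5,"tx":6.3,"ty":-3.8,"tz":-2,"rx":0,"ry":0,"rz":0},
    {"jaw":-0.5,"tx":6.3,"ty":-3.8,"tz":-5,"rx":0,"ry":0,"rz":0},
    {"jaw":-0.5,"tx":6.3,"ty":-3.8,"tz":-8,"rx":0,"ry":0,"rz":0},
    {"jaw":-0.5,"tx":6.3,"ty":-3.8,"tz":-11,"rx":0,"ry":0,"rz":0},
    {"jaw":-0.5,"tx":6.3,"ty":-3.8,"tz":-14,"rx":0,"ry":0,"rz":0},
    {"jaw":-0.5,"tx":6.3,"ty":-3.8,"tz":-15.5,"rx":0,"ry":0,"rz":0},
    {"jaw":-0.5,"tx":6.3,"ty":-3.8,"tz":-15.5,"rx":0,"ry":0,"rz":0},
  ],
  force=25,
)

```text
clock: 7.72
tool_pos: [0.5573, -0.4193, 0.0855]
orientation: [0.164, 1.573, -0.157]
wrist_force: [-0.2, 0.0, -0.6]
grip_width: 0.0331
```

Run:
```python
from h import *
im,s=snap("wrist","w5.png",1.2);print(s["tool_pos"],s["wrist_force"],s["grip_width"])
h=cv2.cvtColor(im,cv2.COLOR_BGR2HSV)
m=((h[...,0]<8)|(h[...,0]>172))&(h[...,1]>150)&(h[...,2]>100)
c=max(cv2.findContours(m.astype(np.uint8),0,2)[0],key=cv2.contourArea);print(cv2.minEnclosingCircle(c))
b=onz("wrist",[cv2.minEnclosingCircle(c)[0]],s["tool_pos"][2]+.033,s);print("bottle",b)
```

```text
[ 0.55726117 -0.41928209  0.08546965] [-0.19955732  0.00105461 -0.55083571] 0.03314931164950141
((249.6048583984375, 260.0147399902344), 25.913230895996094)
bottle [[ 0.5654786  -0.42416996  0.11846965]]
```

View pics/w5.png

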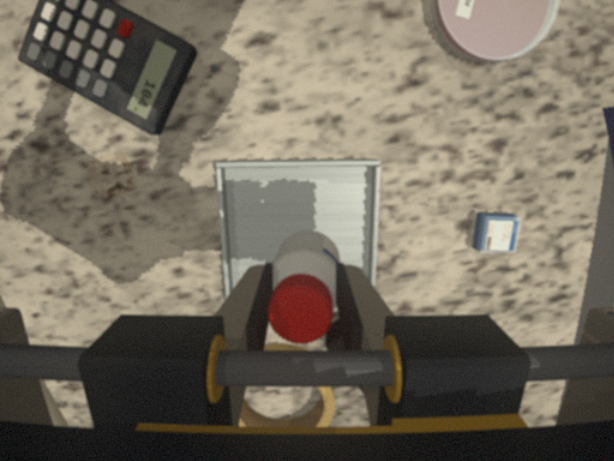

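apply_moves(
  deltas=[
    {"jaw":-0.5,"tx":0,"ty":0,"tz":-1,"rx":0,"ry":0,"rz":0},
    {"jaw":-0.5,"tx":0,"ty":0,"tz":-2,"rx":0,"ry":0,"rz":0},
    {"jaw":-0.5,"tx":0,"ty":0,"tz":-2.5,"rx":0,"ry":0,"rz":0},
    {"jaw":-0.5,"tx":0,"ty":0,"tz":-2.5,"rx":0,"ry":0,"rz":0},
  ],
)

```text
clock: 8.28
tool_pos: [0.5576, -0.4199, 0.0612]
orientation: [0.164, 1.572, -0.158]
wrist_force: [-0.1, 0.4, -0.8]
grip_width: 0.0328
```

apply_moves(
  deltas=[
    {"jaw":-0.5,"tx":0,"ty":0,"tz":-0.3,"rx":0,"ry":0,"rz":0},
    {"jaw":-0.5,"tx":0,"ty":0,"tz":-0.5,"rx":0,"ry":0,"rz":0},
    {"jaw":-0.5,"tx":0,"ty":0,"tz":-0.5,"rx":0,"ry":0,"rz":0},
  ],
)

```text
clock: 8.65
tool_pos: [0.5575, -0.4199, 0.0561]
orientation: [0.164, 1.572, -0.158]
wrist_force: [1.1, -0.4, -0.9]
grip_width: 0.0331
```

apply_moves(
  deltas=[
    {"jaw":-0.5,"tx":0,"ty":0,"tz":-0.2,"rx":0,"ry":0,"rz":0},
    {"jaw":-0.5,"tx":0,"ty":0,"tz":-0.4,"rx":0,"ry":0,"rz":0},
    {"jaw":-0.5,"tx":0,"ty":0,"tz":-0.4,"rx":0,"ry":0,"rz":0},
  ],
)

```text
clock: 9.02
tool_pos: [0.5573, -0.4197, 0.0517]
orientation: [0.164, 1.572, -0.157]
wrist_force: [0.3, 0.5, -0.0]
grip_width: 0.0332
```

apply_moves(
  deltas=[
    {"jaw":-0.5,"tx":0,"ty":0,"tz":-0.2,"rx":0,"ry":0,"rz":0},
    {"jaw":-0.5,"tx":0,"ty":0,"tz":-0.4,"rx":0,"ry":0,"rz":0},
    {"jaw":-0.5,"tx":0,"ty":0,"tz":-0.4,"rx":0,"ry":0,"rz":0},
  ],
)

```text
clock: 9.4
tool_pos: [0.5572, -0.4196, 0.0475]
orientation: [0.164, 1.573, -0.157]
wrist_force: [-0.5, -0.4, -0.2]
grip_width: 0.0333
```

apply_moves(
  deltas=[
    {"jaw":-0.5,"tx":0,"ty":0,"tz":-0.2,"rx":0,"ry":0,"rz":0},
    {"jaw":-0.5,"tx":0,"ty":0,"tz":-0.3,"rx":0,"ry":0,"rz":0},
    {"jaw":-0.5,"tx":0,"ty":0,"tz":-0.3,"rx":0,"ry":0,"rz":0},
  ],
)

```text
clock: 9.78
tool_pos: [0.5587, -0.4201, 0.0467]
orientation: [0.163, 1.57, -0.158]
wrist_force: [0.2, 0.9, 5.7]
grip_width: 0.0335
```

Run:
```python
from h import *
im,s=snap("wrist","w6.png",1.2);print(s["tool_pos"],s["wrist_force"],s["grip_width"])
h=cv2.cvtColor(im,cv2.COLOR_BGR2HSV)
for n in ("w2","w3","w4","w5","w6"):
    h=cv2.cvtColor(cv2.imread(f"pics/raw_{n}.png"),cv2.COLOR_BGR2HSV)
    m=((h[...,0]<8)|(h[...,0]>172))&(h[...,1]>150)&(h[...,2]>100)
    c=max(cv2.findContours(m.astype(np.uint8),0,2)[0],key=cv2.contourArea);print(cv2.minEnclosingCircle(c),cv2.contourArea(c),cv2.boundingRect(c))
```

```text
[ 0.55867034 -0.42012395  0.04668204] [0.18589328 0.94185163 5.67447679] 0.033519423071493526
((253.20021057128906, 260.0235900878906), 28.70136260986328) 2258.5 (227, 232, 53, 57)
((253.40943908691406, 260.4056701660156), 28.523653030395508) 2049.5 (227, 232, 53, 57)
((249.95045471191406, 259.7252197265625), 26.00783348083496) 1842.5 (224, 237, 52, 49)
((249.6048583984375, 260.0147399902344), 25.913230895996094) 1856.0 (224, 236, 51, 50)
((249.2908172607422, 261.2716064453125), 25.853652954101562) 1827.5 (224, 238, 52, 48)
```

Contact at 5.7 N, so the bottle is on the tray floor. Releasing it now.

apply_moves(
  deltas=[
    {"jaw":-0.2,"tx":0,"ty":0,"tz":0.1,"rx":0,"ry":0,"rz":0},
    {"jaw":0.2,"tx":0,"ty":0,"tz":0.1,"rx":0,"ry":0,"rz":0},
    {"jaw":1,"tx":0,"ty":0,"tz":0.1,"rx":0,"ry":0,"rz":0},
    {"jaw":1,"tx":0,"ty":0,"tz":0.1,"rx":0,"ry":0,"rz":0},
    {"jaw":1,"tx":0,"ty":0,"tz":0.1,"rx":0,"ry":0,"rz":0},
    {"jaw":1,"tx":0,"ty":0,"tz":3,"rx":0,"ry":0,"rz":0},
    {"jaw":1,"tx":0,"ty":0,"tz":8,"rx":0,"ry":0,"rz":0},
    {"jaw":1,"tx":0,"ty":0,"tz":13,"rx":0,"ry":0,"rz":0},
    {"jaw":1,"tx":-5,"ty":2,"tz":18,"rx":0,"ry":0,"rz":0},
    {"jaw":1,"tx":-9,"ty":4,"tz":22,"rx":0,"ry":0,"rz":0},
  ],
)

```text
clock: 11.08
tool_pos: [0.4733, -0.3826, 0.2623]
orientation: [0.163, 1.569, -0.158]
wrist_force: [-0.3, -0.6, 0.1]
grip_width: 0.0922
```

Run:
```python
from h import *
im,s=snap("wrist","w7.png",1.2);print(s["tool_pos"],jaw(s),s["grip_width"])
b,_=snap("top","t7.png");print(onz("top",[[0,0]],0)[0])
cv2.imwrite("pics/c7.png",np.vstack([cv2.resize(im,None,fx=.8,fy=.8),cv2.resize(b[180:290,180:460],(410,161))[:, :410] if 0 else cv2.resize(b[150:300,150:460],(410,198))]) if im.shape[1]*.8==410 else np.vstack([cv2.resize(im,(620,400)),cv2.resize(b[200:300,150:460],(620,200))]))
```

```text
[ 0.47332711 -0.38259195  0.26230335] (array([-0.0043,  0.0032, -1.    ]), np.float64(78.28873758203054)) 0.09218183020713054
[1.80898778 2.64627153 0.        ]
```

View pics/c7.png

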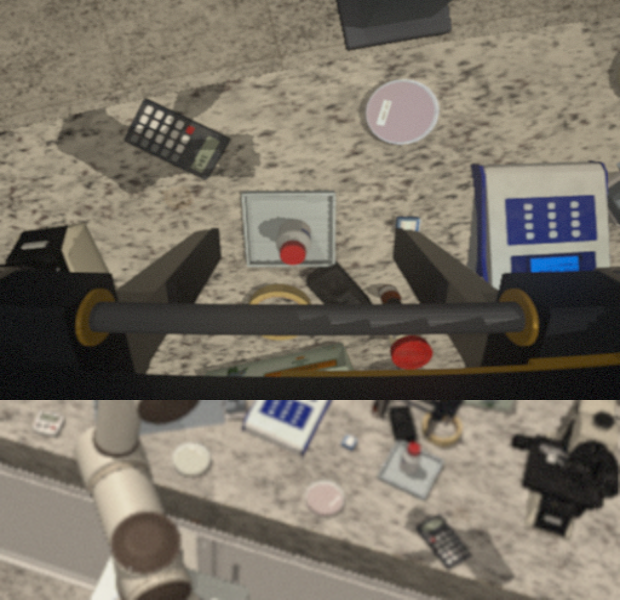

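Bottle stands in the tray. Next I turn the gripper so its camera looks ahead along the push direction, behind dish c.

apply_moves(
  deltas=[
    {"jaw":1,"tx":-1,"ty":3,"tz":-1,"rx":0,"ry":0,"rz":-10},
    {"jaw":1,"tx":-2,"ty":7,"tz":-1,"rx":0,"ry":0,"rz":-20},
    {"jaw":1,"tx":-3,"ty":11,"tz":-2,"rx":0,"ry":0,"rz":-30},
    {"jaw":0.1,"tx":-4,"ty":15,"tz":-3,"rx":0,"ry":0,"rz":-40},
    {"jaw":0.1,"tx":-6,"ty":19,"tz":-4,"rx":0,"ry":0,"rz":-50},
    {"jaw":0.1,"tx":-7,"ty":23,"tz":-5,"rx":0,"ry":0,"rz":-60},
    {"jaw":0.1,"tx":-8,"ty":27,"tz":-6,"rx":0,"ry":0,"rz":-70},
    {"jaw":0.1,"tx":-9,"ty":31,"tz":-6,"rx":0,"ry":0,"rz":-80},
    {"jaw":0.1,"tx":-10,"ty":35,"tz":-6,"rx":0,"ry":0,"rz":-90},
    {"jaw":0.1,"tx":-11,"ty":38,"tz":-6,"rx":0,"ry":0,"rz":-100},
  ],
)

```text
clock: 12.42
tool_pos: [0.3633, -0.0022, 0.2076]
orientation: [1.484, 1.005, -1.491]
wrist_force: [0.0, -0.0, 0.2]
grip_width: 0.0504
```

apply_moves(
  deltas=[
    {"jaw":0.1,"tx":0,"ty":1,"tz":0,"rx":0,"ry":0,"rz":-10},
    {"jaw":0.1,"tx":0,"ty":2,"tz":0,"rx":0,"ry":0,"rz":-20},
    {"jaw":0.1,"tx":0,"ty":2,"tz":0,"rx":0,"ry":0,"rz":-20},
    {"jaw":0.1,"tx":0,"ty":2,"tz":0,"rx":0,"ry":0,"rz":-20},
  ],
)

```text
clock: 12.92
tool_pos: [0.3632, 0.0176, 0.2073]
orientation: [1.721, 0.774, -1.729]
wrist_force: [-0.3, -0.5, -0.2]
grip_width: 0.0505
```

Run:
```python
from h import *
im,s=snap("wrist","w8.png",1.2);print(s["tool_pos"],jaw(s),s["grip_width"],s["qpos"].round(2))
import pickle;pickle.dump(s,open("s_w8.pkl","wb"))
```

```text
[0.36324687 0.01755936 0.20731314] (array([-0.0055,  0.0016, -1.    ]), np.float64(-41.89553404493353)) 0.050512700801418925 [-0.29 -0.44  2.12 -0.    1.47  0.44]
```

View pics/w8.png

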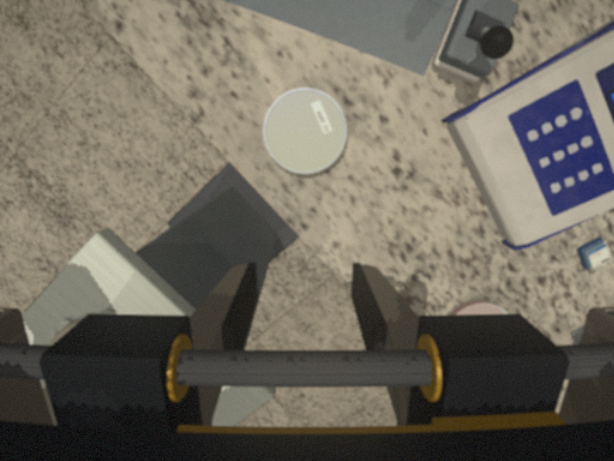

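Dish c is centred at (306,131), with analyser front corners at (445,120) and (512,248).

```bash
cat >> h.py <<'E'
O=np.array([.530,.206]);A=np.radians(28.5);EX=np.array([np.cos(A),np.sin(A)]);EY=np.array([-EX[1],EX[0]])
def sh(p): d=np.asarray(p)[...,:2]-O; return np.stack([d@EX,d@EY],-1)
def wo(q): q=np.asarray(q); return O+q[...,:1]*EX+q[...,1:2]*EY
def dish(im,s,guess,z=.016,rng=.05):
    """dish near world guess: Hough circle of expected radius in the wrist view, ray-cast to lid height"""
    g=np.r_[guess,z]; c,e=proj("wrist",[g,g+[.045,0,0]],s); r=np.linalg.norm(e-c)
    k=cv2.HoughCircles(cv2.medianBlur(cv2.cvtColor(im,cv2.COLOR_BGR2GRAY),3),cv2.HOUGH_GRADIENT,1,15,param1=80,param2=12,minRadius=int(r*.88),maxRadius=int(r*1.15))
    if k is None: return None
    k=k[0]; P=onz("wrist",k[:,:2],z,s)[:,:2]; d=np.linalg.norm(P-guess,axis=1); i=[j for j in range(len(k)) if d[j]<rng]
    return (k[i[0]].round(1),r.round(1),P[i[0]].round(4)) if i else None
E
python3 - <<'E'
from h import *
import pickle
s=pickle.load(open("s_w8.pkl","rb")); im=cv2.imread("pics/raw_w8.png")
d=dish(im,s,np.array([.413,.077]));print(d,sh(d[2]))
print("hand",onz("wrist",[[306/1.2,131/1.2]],.016,s))
print("analyser",onz("wrist",np.array([[445,120],[512,248]])/1.2,.015,s)[:,:2], "foot R",sh(onz("wrist",np.array([[424,72]])/1.2,.0,s)))
E
```

```text
(array([254.5, 108.5,  35.8], dtype=float32), np.float64(36.8), array([0.4165, 0.0747])) [-0.16239669 -0.06123117]
hand [[0.41639917 0.07368525 0.016     ]]
analyser [[ 0.53378659 -0.01485054]
 [ 0.50998286 -0.1845938 ]] foot R [[-0.06232742 -0.15927391]]
```

apply_moves(
  deltas=[
    {"jaw":0.1,"tx":0.4,"ty":0.2,"tz":-5,"rx":0,"ry":0,"rz":1},
    {"jaw":0.1,"tx":0.75,"ty":0.4,"tz":-10,"rx":0,"ry":0,"rz":1},
    {"jaw":0.1,"tx":0.75,"ty":0.4,"tz":-14,"rx":0,"ry":0,"rz":1},
    {"jaw":0.1,"tx":0.75,"ty":0.4,"tz":-17,"rx":0,"ry":0,"rz":1},
    {"jaw":0.1,"tx":0.75,"ty":0.4,"tz":-18.3,"rx":0,"ry":0,"rz":1},
    {"jaw":0.1,"tx":0.75,"ty":0.4,"tz":-18.3,"rx":0,"ry":0,"rz":1},
  ],
)

```text
clock: 13.72
tool_pos: [0.3705, 0.0213, 0.0242]
orientation: [1.709, 0.787, -1.719]
wrist_force: [0.5, -0.1, -0.1]
grip_width: 0.0507
```

```bash
cat > d.py <<'E'
from h import *
im,s=snap("wrist","tmp.png")
import sys
g=np.array([float(sys.argv[1]),float(sys.argv[2])]); z=float(sys.argv[3]) if len(sys.argv)>3 else .016
if len(sys.argv)>4: g=wo(g)
d=dish(im,s,g,z); t=s["tool_pos"]
print("tool",t.round(4),"sh",sh(t).round(4),"jaw",jaw(s),s["wrist_force"].round(1))
print(d, None if d is None else (sh(d[2]).round(4),"rel",(d[2]-t[:2]).round(4)))
E
python3 d.py .4165 .0745
```

```text
tool [0.3705 0.0213 0.0242] sh [-0.2283 -0.0862] jaw (array([-0.0066,  0.0018, -1.    ]), np.float64(-40.93554541260661)) [ 0.5 -0.1 -0.1]
(array([250.5, 118.5,  66.8], dtype=float32), np.float64(72.2), array([0.4157, 0.075 ])) (array([-0.163 , -0.0606]), 'rel', array([0.0452, 0.0537]))
```

apply_moves(
  deltas=[
    {"jaw":0.1,"tx":0.7,"ty":0.8,"tz":0,"rx":0,"ry":0,"rz":0},
    {"jaw":0.1,"tx":1.3,"ty":1.5,"tz":0,"rx":0,"ry":0,"rz":0},
    {"jaw":0.1,"tx":1.9,"ty":2.2,"tz":0,"rx":0,"ry":0,"rz":0},
    {"jaw":0.1,"tx":2.5,"ty":2.9,"tz":0,"rx":0,"ry":0,"rz":0},
    {"jaw":0.1,"tx":3.1,"ty":3.6,"tz":0,"rx":0,"ry":0,"rz":0},
    {"jaw":0.1,"tx":3.8,"ty":4.4,"tz":0,"rx":0,"ry":0,"rz":0},
    {"jaw":0.1,"tx":4.5,"ty":5.2,"tz":0,"rx":0,"ry":0,"rz":0},
    {"jaw":0.1,"tx":5.2,"ty":6.0,"tz":0,"rx":0,"ry":0,"rz":0},
    {"jaw":0.1,"tx":5.9,"ty":6.8,"tz":0,"rx":0,"ry":0,"rz":0},
    {"jaw":0.1,"tx":5.9,"ty":6.8,"tz":0,"rx":0,"ry":0,"rz":0},
  ],
)

```text
clock: 15.02
tool_pos: [0.4309, 0.0896, 0.0251]
orientation: [1.71, 0.786, -1.717]
wrist_force: [0.1, 0.6, 0.1]
grip_width: 0.0508
```

```bash
python3 d.py .460 .127
```

```text
tool [0.4309 0.0896 0.0251] sh [-0.1427 -0.055 ] jaw (array([-0.0045,  0.0012, -1.    ]), np.float64(-40.88519806228183)) [0.1 0.6 0.1]
None None
```

```bash
cp pics/raw_tmp.png pics/w9.png
```

```text
(no output)
```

View pics/w9.png

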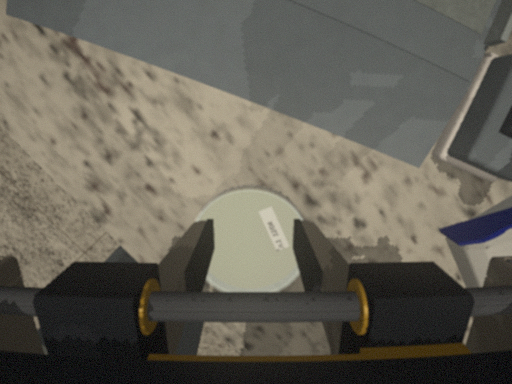

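The dish's front rim shows at (250,188) and its sides are hidden by the fingers. I'll use the front rim as the measure.

```bash
cat >> h.py <<'E'
def front(uv,z,s):
    """distance dish centre ahead of TCP (push dir), lateral offset, from front rim pixel"""
    m=R.from_rotvec(s["orientation"]).as_matrix(); u=-m[:2,2]; p=onz("wrist",[uv],z,s)[0,:2]-s["tool_pos"][:2]
    return p@u-.045, p@np.array([-u[1],u[0]])
E
python3 -c "
from h import *
s=observe();print(front((250,188),.016,s),front((250,188),.008,s))"
```

```text
(np.float64(-0.02172597816069994), np.float64(0.001492529269054691)) (np.float64(-0.023861580491875336), np.float64(0.001619890956225634))
```

Run:
```python
from h import *
im,s=snap("side","s9.png"); t,_=snap("top","t9.png")
u=proj("side",[s["tool_pos"]])[0];print(u)
x,y=u.astype(int);v=im[y-60:y+60,x-70:x+70]
u=proj("top",[s["tool_pos"]])[0];print(u);x,y=u.astype(int);w=t[y-60:y+60,x-70:x+70]
cv2.imwrite("pics/c9.png",np.hstack([cv2.resize(v,(400,343),interpolation=2),cv2.resize(w,(400,343),interpolation=2)]))
```

```text
[278.68542698 208.73785855]
[243.48917624 223.77585561]
```

View pics/c9.png

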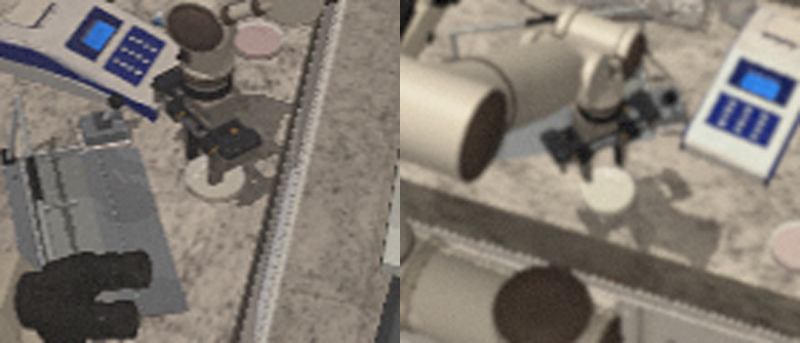

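Run:
```python
from h import *
s=observe()
print("side",onz("side",[[278.7-70+213*.35,208.7-60+181*.35]],.016)[0], "top",onz("top",[[243.5-70+207*.35,223.8-60+190*.35]],.016)[0])
print("tips", [proj("wrist",[s["tool_pos"]+R.from_rotvec(s["orientation"]).as_matrix()@np.array(v)],s)[0].round(0).tolist() for v in ([.017,.025,-.01],[.017,-.025,-.01],[0,0.025,-.01],[-.03,.025,-.01],[-.03,.034,-.01])])
```

```text
side [0.40867827 0.09499075 0.016     ] top [0.40476459 0.06758471 0.016     ]
tips [[286.0, 203.0], [218.0, 203.0], [289.0, 210.0], [295.0, 228.0], [311.0, 228.0]]
```

The dish did not move, so the fingertips passed over it and must sit higher than assumed. I'll back off and find the real tip height by touching the worktop lightly.

apply_moves(
  deltas=[
    {"jaw":0.1,"tx":0,"ty":0,"tz":2,"rx":0,"ry":0,"rz":0},
    {"jaw":0.1,"tx":0,"ty":0,"tz":4,"rx":0,"ry":0,"rz":0},
    {"jaw":0.1,"tx":-3,"ty":-3.5,"tz":4,"rx":0,"ry":0,"rz":0},
    {"jaw":0.1,"tx":-6.2,"ty":-7.2,"tz":4,"rx":0,"ry":0,"rz":0},
    {"jaw":0.1,"tx":-6.2,"ty":-7.2,"tz":2,"rx":0,"ry":0,"rz":0},
    {"jaw":0.1,"tx":-6.2,"ty":-7.2,"tz":0,"rx":0,"ry":0,"rz":0},
    {"jaw":0.1,"tx":-6.2,"ty":-7.2,"tz":-0.3,"rx":0,"ry":0,"rz":0},
    {"jaw":0.1,"tx":-6.2,"ty":-7.2,"tz":-0.3,"rx":0,"ry":0,"rz":0},
  ],
)

```text
clock: 16.18
tool_pos: [0.3682, 0.017, 0.0222]
orientation: [1.71, 0.785, -1.718]
wrist_force: [-0.3, 0.1, 0.9]
grip_width: 0.0503
```

apply_moves(
  deltas=[
    {"jaw":0.1,"tx":0,"ty":0,"tz":-0.2,"rx":0,"ry":0,"rz":0},
    {"jaw":0.1,"tx":0,"ty":0,"tz":-0.3,"rx":0,"ry":0,"rz":0},
    {"jaw":0.1,"tx":0,"ty":0,"tz":-0.3,"rx":0,"ry":0,"rz":0},
  ],
)

```text
clock: 16.55
tool_pos: [0.3683, 0.017, 0.0193]
orientation: [1.71, 0.785, -1.718]
wrist_force: [-0.0, -0.5, -0.3]
grip_width: 0.0505
```

```bash
python3 d.py .4165 .0745
```

```text
tool [0.3683 0.017  0.0193] sh [-0.2323 -0.0889] jaw (array([-0.0049,  0.0011, -1.    ]), np.float64(-40.93134069727363)) [-0.  -0.5 -0.3]
(array([248.5, 110.5,  69. ], dtype=float32), np.float64(74.6), array([0.4159, 0.0753])) (array([-0.1626, -0.0604]), 'rel', array([0.0476, 0.0583]))
```

apply_moves(
  deltas=[
    {"jaw":0.1,"tx":0,"ty":0,"tz":-0.2,"rx":0,"ry":0,"rz":0},
    {"jaw":0.1,"tx":0,"ty":0,"tz":-0.4,"rx":0,"ry":0,"rz":0},
    {"jaw":0.1,"tx":0,"ty":0,"tz":-0.4,"rx":0,"ry":0,"rz":0},
  ],
)

```text
clock: 16.98
tool_pos: [0.3681, 0.0171, 0.0151]
orientation: [1.71, 0.786, -1.718]
wrist_force: [0.2, 0.4, -0.4]
grip_width: 0.0506
```

apply_moves(
  deltas=[
    {"jaw":0.1,"tx":0,"ty":0,"tz":-0.2,"rx":0,"ry":0,"rz":0},
    {"jaw":0.1,"tx":0,"ty":0,"tz":-0.2,"rx":0,"ry":0,"rz":0},
  ],
)

```text
clock: 17.23
tool_pos: [0.3678, 0.0172, 0.0129]
orientation: [1.71, 0.786, -1.719]
wrist_force: [-0.5, 0.4, -0.2]
grip_width: 0.0505
```

apply_moves(
  deltas=[
    {"jaw":0.1,"tx":0,"ty":0,"tz":-0.2,"rx":0,"ry":0,"rz":0},
    {"jaw":0.1,"tx":0,"ty":0,"tz":-0.2,"rx":0,"ry":0,"rz":0},
  ],
)

```text
clock: 17.48
tool_pos: [0.3677, 0.0172, 0.0107]
orientation: [1.709, 0.786, -1.719]
wrist_force: [-0.2, -0.0, 0.7]
grip_width: 0.0505
```

apply_moves(
  deltas=[
    {"jaw":0.1,"tx":0,"ty":0,"tz":-0.2,"rx":0,"ry":0,"rz":0},
    {"jaw":0.1,"tx":0,"ty":0,"tz":-0.2,"rx":0,"ry":0,"rz":0},
  ],
)

```text
clock: 17.73
tool_pos: [0.3675, 0.0173, 0.0085]
orientation: [1.709, 0.787, -1.719]
wrist_force: [1.3, -0.2, 0.2]
grip_width: 0.0506
```

apply_moves(
  deltas=[
    {"jaw":0.1,"tx":0,"ty":0,"tz":-0.2,"rx":0,"ry":0,"rz":0},
    {"jaw":0.1,"tx":0,"ty":0,"tz":-0.2,"rx":0,"ry":0,"rz":0},
  ],
)

```text
clock: 17.98
tool_pos: [0.3673, 0.0173, 0.0063]
orientation: [1.709, 0.787, -1.72]
wrist_force: [0.6, 0.3, 0.8]
grip_width: 0.0506
```

apply_moves(
  deltas=[
    {"jaw":0.1,"tx":0,"ty":0,"tz":-0.2,"rx":0,"ry":0,"rz":0},
    {"jaw":0.1,"tx":0,"ty":0,"tz":-0.2,"rx":0,"ry":0,"rz":0},
  ],
)

```text
clock: 18.23
tool_pos: [0.3671, 0.0174, 0.0041]
orientation: [1.709, 0.787, -1.72]
wrist_force: [-0.3, -0.7, 0.9]
grip_width: 0.0509
```

apply_moves(
  deltas=[
    {"jaw":0.1,"tx":0,"ty":0,"tz":-0.2,"rx":0,"ry":0,"rz":0},
    {"jaw":0.1,"tx":0,"ty":0,"tz":-0.2,"rx":0,"ry":0,"rz":0},
  ],
)

```text
clock: 18.48
tool_pos: [0.3669, 0.0174, 0.002]
orientation: [1.708, 0.787, -1.721]
wrist_force: [-0.6, -0.7, 1.3]
grip_width: 0.0506
```

apply_moves(
  deltas=[
    {"jaw":0.1,"tx":0,"ty":0,"tz":-0.2,"rx":0,"ry":0,"rz":0},
    {"jaw":0.1,"tx":0,"ty":0,"tz":-0.2,"rx":0,"ry":0,"rz":0},
  ],
)

```text
clock: 18.73
tool_pos: [0.3668, 0.0174, -0.0002]
orientation: [1.708, 0.788, -1.721]
wrist_force: [0.1, 0.5, 0.1]
grip_width: 0.0505
```

apply_moves(
  deltas=[
    {"jaw":0.1,"tx":0,"ty":0,"tz":-0.2,"rx":0,"ry":0,"rz":0},
    {"jaw":0.1,"tx":0,"ty":0,"tz":-0.2,"rx":0,"ry":0,"rz":0},
  ],
)

```text
clock: 18.98
tool_pos: [0.3666, 0.0175, -0.0024]
orientation: [1.708, 0.788, -1.721]
wrist_force: [-0.2, -0.3, -0.4]
grip_width: 0.0506
```

```bash
python3 d.py .4165 .0745
python3 - <<'E'
from h import *
im,s=snap("side","s10.png"); t,_=snap("top","t10.png")
x,y=proj("side",[s["tool_pos"]])[0].astype(int);v=im[y-60:y+40,x-60:x+60].copy()
w=cv2.imread("pics/raw_tmp.png")
print(proj("side",[s["tool_pos"]]))
cv2.imwrite("pics/c10.png",np.hstack([cv2.resize(v,(460,384),interpolation=2),w[:, 90:420]]))
E
```

```text
tool [ 0.3666  0.0175 -0.0024] sh [-0.2336 -0.0876] jaw (array([-0.0088,  0.0022, -1.    ]), np.float64(-40.93341020091504)) [-0.2 -0.3 -0.4]
(array([250.5, 106.5,  79.9], dtype=float32), np.float64(85.0), array([0.4168, 0.0763])) (array([-0.1614, -0.06  ]), 'rel', array([0.0502, 0.0588]))
[[296.27012071 203.89927842]]
```

View pics/c10.png

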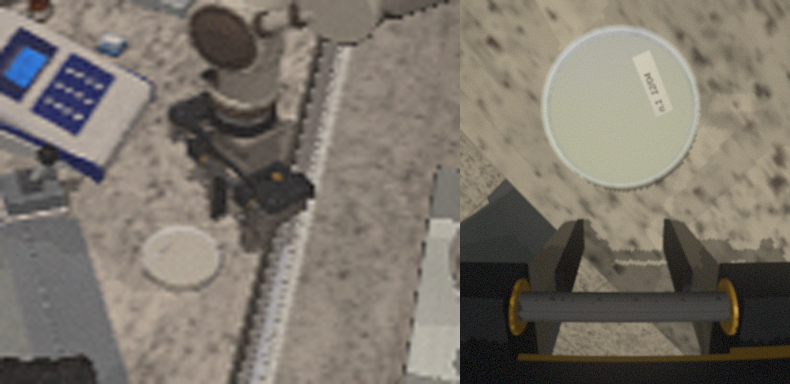

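The dish is unmoved, and the side crop shows fingertips at about (255,245) and (218,205). I'll compare these with predicted tip pixels at several heights.

Run:
```python
from h import *
s=observe();m=R.from_rotvec(s["orientation"]).as_matrix()
print("meas far (293,197.4) near (302.6,207.8)")
for z in(-.02,0,.02,.04):
    p=s["tool_pos"].copy();p[2]=z
    print(z,proj("side",[p+.034*m[:,1],p-.034*m[:,1]]).round(1).tolist())
# FK-free check: recover tool pose from wrist view: shaker corners + dish radius
im=cv2.imread("pics/raw_tmp.png");P,T=pose("wrist",s);print("cam z",T[2,3], "dish-implied cam dist", intr(P)[0][0,0]*.045/79.9, intr(P)[0][0,0]*.045/85)
```

```text
meas far (293,197.4) near (302.6,207.8)
-0.02 [[291.4, 201.9], [300.7, 211.2]]
0 [[291.7, 198.9], [301.0, 208.2]]
0.02 [[291.9, 195.9], [301.3, 205.2]]
0.04 [[292.1, 192.8], [301.6, 202.1]]
cam z 0.18149630838124708 dish-implied cam dist 0.16234863586802462 0.15260771771594314
```

apply_moves(
  deltas=[
    {"jaw":0.1,"tx":0,"ty":0,"tz":-0.2,"rx":0,"ry":0,"rz":0},
    {"jaw":0.1,"tx":0,"ty":0,"tz":-0.2,"rx":0,"ry":0,"rz":0},
  ],
)

```text
clock: 19.38
tool_pos: [0.3666, 0.0175, -0.0044]
orientation: [1.708, 0.788, -1.721]
wrist_force: [-0.1, 0.1, 0.4]
grip_width: 0.0507
```

apply_moves(
  deltas=[
    {"jaw":0.1,"tx":0,"ty":0,"tz":-0.2,"rx":0,"ry":0,"rz":0},
    {"jaw":0.1,"tx":0,"ty":0,"tz":-0.2,"rx":0,"ry":0,"rz":0},
  ],
)

```text
clock: 19.62
tool_pos: [0.3664, 0.0176, -0.0066]
orientation: [1.708, 0.788, -1.722]
wrist_force: [0.6, 0.2, 0.3]
grip_width: 0.0505
```

apply_moves(
  deltas=[
    {"jaw":0.1,"tx":0,"ty":0,"tz":-0.2,"rx":0,"ry":0,"rz":0},
    {"jaw":0.1,"tx":0,"ty":0,"tz":-0.2,"rx":0,"ry":0,"rz":0},
  ],
)

```text
clock: 19.88
tool_pos: [0.3662, 0.0176, -0.0088]
orientation: [1.708, 0.789, -1.722]
wrist_force: [0.1, 0.0, 0.0]
grip_width: 0.0504
```

apply_moves(
  deltas=[
    {"jaw":0.1,"tx":0,"ty":0,"tz":-0.2,"rx":0,"ry":0,"rz":0},
    {"jaw":0.1,"tx":0,"ty":0,"tz":-0.2,"rx":0,"ry":0,"rz":0},
  ],
)

```text
clock: 20.12
tool_pos: [0.3661, 0.0177, -0.0109]
orientation: [1.707, 0.789, -1.722]
wrist_force: [0.1, -0.7, -0.7]
grip_width: 0.0507
```

apply_moves(
  deltas=[
    {"jaw":0.1,"tx":0,"ty":0,"tz":-0.2,"rx":0,"ry":0,"rz":0},
    {"jaw":0.1,"tx":0,"ty":0,"tz":-0.2,"rx":0,"ry":0,"rz":0},
  ],
)

```text
clock: 20.38
tool_pos: [0.366, 0.0177, -0.013]
orientation: [1.707, 0.789, -1.723]
wrist_force: [-0.0, 1.1, -0.1]
grip_width: 0.0507
```

```bash
python3 d.py .4165 .0745; python3 -c "
from h import *
s=observe();print(s['qpos'],s['joint_torque'].round(2))"
```

```text
tool [ 0.366   0.0177 -0.013 ] sh [-0.234  -0.0872] jaw (array([-0.0101,  0.0026, -0.9999]), np.float64(-40.93491530558482)) [-0.   1.1 -0.1]
(array([254.5, 105.5,  82.5], dtype=float32), np.float64(91.1), array([0.4182, 0.0752])) (array([-0.1607, -0.0616]), 'rel', array([0.0522, 0.0575]))
[-2.84790113e-01 -7.08921752e-02  2.31200551e+00 -4.33278620e-04
  9.10934296e-01  4.29956518e-01] [-1.000e-02 -2.137e+01 -2.425e+01  6.000e-02  1.000e-02 -0.000e+00]
```

apply_moves(
  deltas=[
    {"jaw":0.1,"tx":0,"ty":0,"tz":-0.2,"rx":0,"ry":0,"rz":0},
    {"jaw":0.1,"tx":0,"ty":0,"tz":-0.2,"rx":0,"ry":0,"rz":0},
  ],
)

```text
clock: 20.68
tool_pos: [0.3662, 0.0177, -0.0133]
orientation: [1.706, 0.79, -1.724]
wrist_force: [-10.1, 3.8, 24.4]
grip_width: 0.0508
```

apply_moves(
  deltas=[
    {"jaw":0.1,"tx":0,"ty":0,"tz":-0.2,"rx":0,"ry":0,"rz":0},
    {"jaw":0.1,"tx":0,"ty":0,"tz":-0.2,"rx":0,"ry":0,"rz":0},
  ],
)

```text
clock: 20.92
tool_pos: [0.3662, 0.0177, -0.0133]
orientation: [1.704, 0.792, -1.726]
wrist_force: [-13.1, 3.7, 31.7]
grip_width: 0.0503
```

apply_moves(
  deltas=[
    {"jaw":0.1,"tx":0,"ty":0,"tz":-0.2,"rx":0,"ry":0,"rz":0},
    {"jaw":0.1,"tx":0,"ty":0,"tz":-0.2,"rx":0,"ry":0,"rz":0},
  ],
)

```text
clock: 21.18
tool_pos: [0.3661, 0.0177, -0.0132]
orientation: [1.702, 0.793, -1.728]
wrist_force: [-14.2, 2.8, 33.2]
grip_width: 0.0503
```

Contact is at reported z = -0.013, so the tips sit 30 mm higher than nominal. Lifting off.

apply_moves(
  deltas=[
    {"jaw":0.1,"tx":0,"ty":0,"tz":0.5,"rx":0,"ry":0,"rz":0},
    {"jaw":0.1,"tx":0,"ty":0,"tz":0.5,"rx":0,"ry":0,"rz":0},
  ],
)

```text
clock: 21.42
tool_pos: [0.3668, 0.0175, -0.0078]
orientation: [1.703, 0.792, -1.727]
wrist_force: [0.1, 0.1, 0.0]
grip_width: 0.0509
```

```bash
cat >> h.py <<'E'
def level(s,ang):
    """rotation vector (deg, world) that brings tool to pointing down with jaw angle ang"""
    a=np.radians(ang); y=np.array([np.cos(a),np.sin(a),0]);x=np.array([0,0,-1.]);M=np.c_[x,y,np.cross(x,y)]
    return np.degrees((R.from_matrix(M)*R.from_rotvec(s["orientation"]).inv()).as_rotvec()).round(1)
E
python3 d.py .4165 .0745; python3 -c "
from h import *
s=observe();print(s['tool_pos'],s['wrist_force'],level(s,-40.9))"
```

```text
tool [ 0.3668  0.0175 -0.0078] sh [-0.2334 -0.0877] jaw (array([-0.0154,  0.0027, -0.9999]), np.float64(-40.85519027970212)) [0.1 0.1 0. ]
(array([250.5, 105.5,  83.8], dtype=float32), np.float64(88.2), array([0.4174, 0.0766])) (array([-0.1607, -0.06  ]), 'rel', array([0.0506, 0.0591]))
[ 0.36631903  0.01762385 -0.00820743] [0.20471479 0.31533666 0.59528531] [-0.2 -0.9 -0. ]
```

apply_moves(
  deltas=[
    {"jaw":0.1,"tx":0.6,"ty":0.7,"tz":0,"rx":-0.2,"ry":-0.9,"rz":0},
    {"jaw":0.1,"tx":1.1,"ty":1.3,"tz":0,"rx":-0.2,"ry":-0.9,"rz":0},
    {"jaw":0.1,"tx":1.6,"ty":1.9,"tz":0,"rx":-0.2,"ry":-0.9,"rz":0},
    {"jaw":0.1,"tx":2.1,"ty":2.4,"tz":0,"rx":-0.2,"ry":-0.9,"rz":0},
    {"jaw":0.1,"tx":2.6,"ty":3.0,"tz":0,"rx":-0.2,"ry":-0.9,"rz":0},
    {"jaw":0.1,"tx":3.1,"ty":3.6,"tz":0,"rx":-0.2,"ry":-0.9,"rz":0},
    {"jaw":0.1,"tx":3.6,"ty":4.2,"tz":0,"rx":-0.2,"ry":-0.9,"rz":0},
    {"jaw":0.1,"tx":4.2,"ty":4.8,"tz":0,"rx":-0.2,"ry":-0.9,"rz":0},
    {"jaw":0.1,"tx":4.8,"ty":5.5,"tz":0,"rx":-0.2,"ry":-0.9,"rz":0},
    {"jaw":0.1,"tx":4.8,"ty":5.5,"tz":0,"rx":-0.2,"ry":-0.9,"rz":0},
  ],
)

```text
clock: 22.72
tool_pos: [0.4149, 0.073, -0.0081]
orientation: [1.711, 0.783, -1.712]
wrist_force: [-0.2, -0.1, 0.6]
grip_width: 0.0505
```

```bash
python3 d.py .446 .109; python3 -c "
from h import *
s=observe();print(level(s,-40.9))"
```

```text
tool [ 0.4149  0.073  -0.0081] sh [-0.1646 -0.0619] jaw (array([-0.e+00, -5.e-04, -1.e+00]), np.float64(-40.813754197024515)) [-0.2 -0.1  0.6]
(array([252.5, 155.5,  77.7], dtype=float32), np.float64(83.3), array([0.4483, 0.1112])) (array([-0.117 , -0.0443]), 'rel', array([0.0334, 0.0382]))
[ 0.  -0.  -0.1]
```

apply_moves(
  deltas=[
    {"jaw":0.1,"tx":0.6,"ty":0.7,"tz":0,"rx":0,"ry":0,"rz":0},
    {"jaw":0.1,"tx":1.3,"ty":1.5,"tz":0,"rx":0,"ry":0,"rz":0},
    {"jaw":0.1,"tx":2.0,"ty":2.3,"tz":0,"rx":0,"ry":0,"rz":0},
    {"jaw":0.1,"tx":2.7,"ty":3.1,"tz":0,"rx":0,"ry":0,"rz":0},
    {"jaw":0.1,"tx":3.4,"ty":3.9,"tz":0,"rx":0,"ry":0,"rz":0},
    {"jaw":0.1,"tx":4.1,"ty":4.7,"tz":0,"rx":0,"ry":0,"rz":0},
    {"jaw":0.1,"tx":4.8,"ty":5.5,"tz":0.1,"rx":0,"ry":0,"rz":0},
    {"jaw":0.1,"tx":5.4,"ty":6.2,"tz":0.1,"rx":0,"ry":0,"rz":0},
    {"jaw":0.1,"tx":6.0,"ty":6.9,"tz":0.2,"rx":0,"ry":0,"rz":0},
    {"jaw":0.1,"tx":6.0,"ty":6.9,"tz":0.2,"rx":0,"ry":0,"rz":0},
  ],
)

```text
clock: 24.02
tool_pos: [0.4752, 0.1423, -0.006]
orientation: [1.711, 0.783, -1.711]
wrist_force: [-0.1, -0.3, -0.6]
grip_width: 0.0505
```

```bash
python3 d.py .508 .18 .022; python3 -c "
from h import *
s=observe();print(level(s,-61.5))"
```

```text
tool [ 0.4752  0.1423 -0.006 ] sh [-0.0786 -0.0298] jaw (array([ 4.e-04, -4.e-04, -1.e+00]), np.float64(-40.789860298031606)) [-0.1 -0.3 -0.6]
(array([250.5, 153.5,  78.2], dtype=float32), np.float64(85.7), array([0.5089, 0.1825])) (array([-0.0298, -0.0106]), 'rel', array([0.0337, 0.0402]))
[  0.   -0.  -20.7]
```

apply_moves(
  deltas=[
    {"jaw":0.1,"tx":0.6,"ty":0.7,"tz":0.1,"rx":0,"ry":0,"rz":0},
    {"jaw":0.1,"tx":1.2,"ty":1.4,"tz":0.3,"rx":0,"ry":0,"rz":0},
    {"jaw":0.1,"tx":1.8,"ty":2.1,"tz":0.4,"rx":0,"ry":0,"rz":0},
    {"jaw":0.1,"tx":2.1,"ty":2.5,"tz":0.5,"rx":0,"ry":0,"rz":0},
    {"jaw":0.1,"tx":1.8,"ty":2.8,"tz":0.5,"rx":0,"ry":0,"rz":-5},
    {"jaw":0.1,"tx":1.5,"ty":3.2,"tz":0.5,"rx":0,"ry":0,"rz":-10},
    {"jaw":0.1,"tx":1.2,"ty":3.6,"tz":0.5,"rx":0,"ry":0,"rz":-15},
    {"jaw":0.1,"tx":0.9,"ty":3.9,"tz":0.5,"rx":0,"ry":0,"rz":-20.7},
    {"jaw":0.1,"tx":0.9,"ty":3.9,"tz":0.5,"rx":0,"ry":0,"rz":-20.7},
  ],
)

```text
clock: 25.2
tool_pos: [0.4838, 0.1814, -0.001]
orientation: [1.942, 0.494, -1.942]
wrist_force: [-0.1, 0.6, 0.1]
grip_width: 0.0504
```

```bash
python3 d.py 0 0 .028 1; python3 -c "
from h import *
s=observe();print(level(s,-61.5))"
```

```text
tool [ 0.4838  0.1814 -0.001 ] sh [-0.0523  0.0004] jaw (array([-1.e-04, -4.e-04, -1.e+00]), np.float64(-61.414784143097435)) [-0.1  0.6  0.1]
(array([252.5, 158.5,  82.3], dtype=float32), np.float64(88.0), array([0.5281, 0.2049])) (array([-0.0022, -0.0001]), 'rel', array([0.0443, 0.0235]))
[ 0.  -0.  -0.1]
```

Run:
```python
from h import *
for a in(1.0,1.3,1.5,1.7):
    q=np.array([[.137-.125*np.cos(a),y] for y in(.165,-.165)]);P=np.c_[wo(q),[.022+.125*np.sin(a)]*2]
    print(a,(proj("top",P)*1.5).round().tolist(),(proj("side",P)*1.5).round().tolist())
t=cv2.imread("pics/raw_top1.png")[150:230,180:280];cv2.imwrite("pics/c11.png",np.hstack([cv2.resize(t,(500,400),interpolation=2),cv2.resize(cv2.imread("pics/raw_side1.png")[170:270,190:290],(400,400),interpolation=2)])[:, :800])
```

```text
1.0 [[288.0, 273.0], [389.0, 260.0]] [[358.0, 367.0], [336.0, 274.0]]
1.3 [[286.0, 262.0], [387.0, 250.0]] [[343.0, 366.0], [323.0, 272.0]]
1.5 [[286.0, 256.0], [386.0, 243.0]] [[333.0, 366.0], [315.0, 272.0]]
1.7 [[285.0, 250.0], [384.0, 238.0]] [[322.0, 369.0], [306.0, 274.0]]
```

View pics/c11.png

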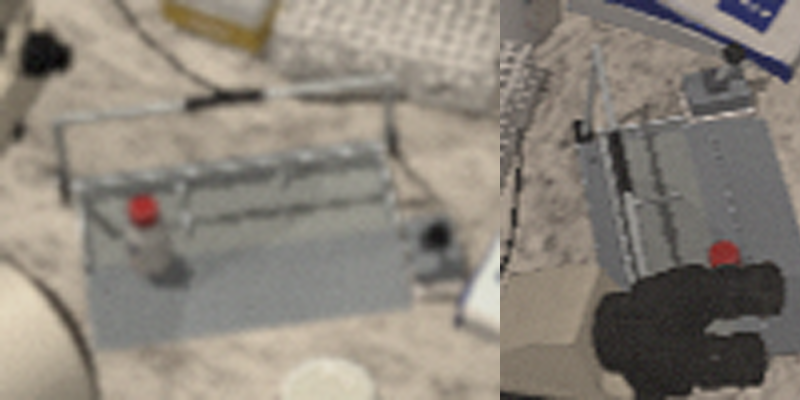

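The bail is at about 1.32 rad (crossbar at shaker x≈107, z≈143 mm), which clears the gripper. Pushing on.

apply_moves(
  deltas=[
    {"jaw":0.1,"tx":0.6,"ty":0.3,"tz":0.1,"rx":0,"ry":0,"rz":0},
    {"jaw":0.1,"tx":1.2,"ty":0.65,"tz":0.1,"rx":0,"ry":0,"rz":0},
    {"jaw":0.1,"tx":1.8,"ty":1.0,"tz":0.2,"rx":0,"ry":0,"rz":0},
    {"jaw":0.1,"tx":2.4,"ty":1.3,"tz":0.3,"rx":0,"ry":0,"rz":0},
    {"jaw":0.1,"tx":3.0,"ty":1.65,"tz":0.4,"rx":0,"ry":0,"rz":0},
    {"jaw":0.1,"tx":3.6,"ty":1.95,"tz":0.5,"rx":0,"ry":0,"rz":0},
    {"jaw":0.1,"tx":4.2,"ty":2.3,"tz":0.5,"rx":0,"ry":0,"rz":0},
    {"jaw":0.1,"tx":4.8,"ty":2.6,"tz":0.5,"rx":0,"ry":0,"rz":0},
    {"jaw":0.1,"tx":5.3,"ty":2.9,"tz":0.5,"rx":0,"ry":0,"rz":0},
    {"jaw":0.1,"tx":5.3,"ty":2.9,"tz":0.5,"rx":0,"ry":0,"rz":0},
  ],
)

```text
clock: 26.5
tool_pos: [0.5375, 0.2104, 0.004]
orientation: [1.942, 0.495, -1.941]
wrist_force: [-0.3, -0.2, -0.5]
grip_width: 0.0505
```

```bash
python3 d.py .058 0 .028 1; python3 -c "
from h import *
s=observe();print(level(s,-61.5))"
```

```text
tool [0.5375 0.2104 0.004 ] sh [0.0087 0.0003] jaw (array([ 6.e-04, -2.e-04, -1.e+00]), np.float64(-61.37436874838978)) [-0.3 -0.2 -0.5]
(array([253.5, 157.5,  78.8], dtype=float32), np.float64(84.5), array([0.5818, 0.2334])) (array([ 0.0586, -0.0006]), 'rel', array([0.0443, 0.023 ]))
[ 0.   0.  -0.1]
```

apply_moves(
  deltas=[
    {"jaw":0.1,"tx":0.3,"ty":0.15,"tz":0,"rx":0,"ry":0,"rz":0},
    {"jaw":0.1,"tx":0.6,"ty":0.3,"tz":0,"rx":0,"ry":0,"rz":0},
    {"jaw":0.1,"tx":0.9,"ty":0.5,"tz":0,"rx":0,"ry":0,"rz":0},
    {"jaw":0.1,"tx":1.1,"ty":0.6,"tz":0,"rx":0,"ry":0,"rz":0},
    {"jaw":0.1,"tx":1.1,"ty":0.6,"tz":0,"rx":0,"ry":0,"rz":0},
  ],
)

```text
clock: 27.18
tool_pos: [0.5484, 0.2164, 0.004]
orientation: [1.942, 0.495, -1.941]
wrist_force: [-0.5, -0.4, -0.1]
grip_width: 0.0506
```

```bash
python3 d.py .07 0 .028 1; python3 -c "
from h import *
s=observe();im=cv2.imread('pics/raw_tmp.png');P=np.c_[wo(np.array([[.118,0],[.118,-.1],[.118,.1],[.055,.0515],[.055,-.0515]])),[.034,.034,.034,.024,.024]];print(proj('wrist',P,s).round(1).tolist())"
```

```text
tool [0.5484 0.2164 0.004 ] sh [0.0211 0.0004] jaw (array([ 5.e-04, -2.e-04, -1.e+00]), np.float64(-61.36926790770495)) [-0.5 -0.4 -0.1]
(array([251.5, 156.5,  77.6], dtype=float32), np.float64(84.5), array([0.5927, 0.2406])) (array([0.0716, 0.0005]), 'rel', array([0.0443, 0.0242]))
[[252.6, 66.4], [445.1, 71.1], [59.9, 70.3], [165.1, 183.4], [339.7, 183.7]]
```

apply_moves(
  deltas=[
    {"jaw":0.1,"tx":0.1,"ty":0.05,"tz":0,"rx":0,"ry":0,"rz":0},
    {"jaw":0.1,"tx":0.15,"ty":0.1,"tz":0,"rx":0,"ry":0,"rz":0},
    {"jaw":0.1,"tx":0.15,"ty":0.1,"tz":0,"rx":0,"ry":0,"rz":0},
  ],
)

```text
clock: 27.6
tool_pos: [0.5498, 0.2174, 0.004]
orientation: [1.942, 0.495, -1.941]
wrist_force: [-0.6, -0.5, -0.5]
grip_width: 0.0506
```

```bash
cp pics/raw_tmp.png pics/w12.png; python3 d.py .07 0 .028 1
```

```text
tool [0.5498 0.2174 0.004 ] sh [0.0228 0.0005] jaw (array([ 4.e-04, -3.e-04, -1.e+00]), np.float64(-61.36982619304234)) [-0.6 -0.5 -0.5]
(array([252.5, 157.5,  77.7], dtype=float32), np.float64(84.1), array([0.5939, 0.2408])) (array([0.0728, 0.0001]), 'rel', array([0.0441, 0.0234]))
```

View pics/w12.png

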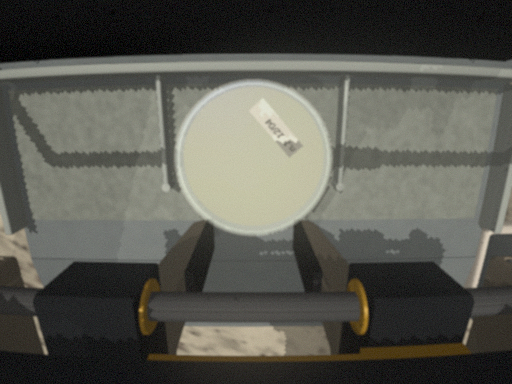

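Dish c sits centred in the middle bay, with its rear rim at row 80, close to the stop edge at about row 72. I'll ease it in until contact is felt.

apply_moves(
  deltas=[
    {"jaw":0.1,"tx":0.1,"ty":0.05,"tz":0,"rx":0,"ry":0,"rz":0},
    {"jaw":0.1,"tx":0.2,"ty":0.1,"tz":0,"rx":0,"ry":0,"rz":0},
    {"jaw":0.1,"tx":0.2,"ty":0.1,"tz":0,"rx":0,"ry":0,"rz":0},
  ],
)

```text
clock: 28.02
tool_pos: [0.5514, 0.2182, 0.0038]
orientation: [1.94, 0.495, -1.942]
wrist_force: [-2.0, -1.3, 1.8]
grip_width: 0.051
```

apply_moves(
  deltas=[
    {"jaw":0.1,"tx":-1,"ty":-0.5,"tz":0,"rx":0,"ry":0,"rz":0},
    {"jaw":0.1,"tx":-3,"ty":-1.6,"tz":0,"rx":0,"ry":0,"rz":0},
    {"jaw":0.1,"tx":-5,"ty":-2.7,"tz":3,"rx":0,"ry":0,"rz":0},
    {"jaw":0.1,"tx":-6,"ty":-6,"tz":8,"rx":0,"ry":0,"rz":0},
    {"jaw":0.1,"tx":-8,"ty":-10,"tz":13,"rx":0,"ry":0,"rz":0},
    {"jaw":0.1,"tx":-12,"ty":-15,"tz":18,"rx":0,"ry":0,"rz":0},
    {"jaw":0.1,"tx":-16,"ty":-20,"tz":21,"rx":0,"ry":0,"rz":0},
    {"jaw":0.1,"tx":-17,"ty":-24,"tz":21,"rx":0,"ry":0,"rz":0},
    {"jaw":0.1,"tx":-17,"ty":-24,"tz":21,"rx":0,"ry":0,"rz":0},
  ],
)

```text
clock: 29.15
tool_pos: [0.381, -0.0246, 0.2151]
orientation: [1.946, 0.487, -1.941]
wrist_force: [-0.7, 1.4, -0.3]
grip_width: 0.0502
```

```bash
python3 d.py .415 -.251
python3 - <<'E'
from h import *
for z in(.1,.15,.2,.25,.3): print(z,[sh(onz("side",[p],z)[0]).round(3).tolist() for p in((260,242.5),(256,262),(225,260))])
s=observe();im=cv2.imread("pics/raw_tmp.png");d=dish(im,s,wo(np.array([.073,0])),.028);print("c",d,d and sh(d[2]))
t,_=snap("top","t13.png");sd,_=snap("side","s13.png")
v=cv2.resize(t[110:250,110:300],(570,420),interpolation=2)
cv2.imwrite("pics/c13.png",v)
E
```

```text
tool [ 0.381  -0.0246  0.2151] sh [-0.241  -0.1316] jaw (array([ 0.0033, -0.0028, -1.    ]), np.float64(-61.70216390169409)) [-0.7  1.4 -0.3]
(array([405.5, 227.5,  34.2], dtype=float32), np.float64(31.9), array([ 0.4115, -0.2634])) (array([-0.3281, -0.356 ]), 'rel', array([ 0.0305, -0.2388]))
0.1 [[-0.013, 0.155], [0.02, 0.235], [0.127, 0.202]]
0.15 [[-0.005, 0.191], [0.026, 0.268], [0.128, 0.235]]
0.2 [[0.002, 0.227], [0.032, 0.3], [0.13, 0.269]]
0.25 [[0.01, 0.263], [0.039, 0.332], [0.131, 0.303]]
0.3 [[0.018, 0.299], [0.045, 0.365], [0.133, 0.337]]
c None None
```

apply_moves(
  deltas=[
    {"jaw":0.1,"tx":0.5,"ty":-4,"tz":0,"rx":0,"ry":0,"rz":9},
    {"jaw":0.1,"tx":1,"ty":-8,"tz":0,"rx":0,"ry":0,"rz":18},
    {"jaw":0.1,"tx":1.5,"ty":-13,"tz":0,"rx":0,"ry":0,"rz":27},
    {"jaw":0.1,"tx":2,"ty":-18,"tz":0,"rx":0,"ry":0,"rz":36},
    {"jaw":0.1,"tx":2.5,"ty":-23,"tz":0,"rx":0,"ry":0,"rz":45},
    {"jaw":0.1,"tx":3,"ty":-27,"tz":0,"rx":0,"ry":0,"rz":54},
    {"jaw":0.1,"tx":3.5,"ty":-31,"tz":0,"rx":0,"ry":0,"rz":62},
    {"jaw":0.1,"tx":3.5,"ty":-33,"tz":-4,"rx":0,"ry":0,"rz":64.4},
    {"jaw":0.1,"tx":3.5,"ty":-33,"tz":-8,"rx":0,"ry":0,"rz":64.4},
    {"jaw":0.1,"tx":3.5,"ty":-33,"tz":-8,"rx":0,"ry":0,"rz":64.4},
  ],
)

```text
clock: 30.55
tool_pos: [0.4155, -0.3475, 0.1289]
orientation: [1.172, 1.244, -1.169]
wrist_force: [-0.3, 1.0, 0.2]
grip_width: 0.0507
```

```bash
python3 d.py .413 -.255; python3 -c "
from h import *
s=observe();print(level(s,2.7),s['qpos'].round(2));im=cv2.imread('pics/raw_tmp.png');h=cv2.cvtColor(im,cv2.COLOR_BGR2HSV);print(h[60:200:20,250].tolist())"
```

```text
tool [ 0.4155 -0.3475  0.1289] sh [-0.3647 -0.4318] jaw (array([-0.0056,  0.0075, -1.    ]), np.float64(3.1460826647790996)) [-0.3  1.   0.2]
(array([256.5,  91.5,  43.6], dtype=float32), np.float64(45.5), array([ 0.4131, -0.2529])) (array([-0.3217, -0.3475]), 'rel', array([-0.0024,  0.0946]))
[-0.2 -0.1 -0.4] [-0.92  0.14  1.75  0.    1.25 -0.97]
[[178, 27, 173], [8, 39, 172], [5, 34, 172], [16, 33, 185], [20, 51, 125], [19, 51, 140], [19, 50, 154]]
```

apply_moves(
  deltas=[
    {"jaw":0.1,"tx":0.1,"ty":1.0,"tz":-4,"rx":-0.2,"ry":-0.1,"rz":-0.4},
    {"jaw":0.1,"tx":0.1,"ty":1.9,"tz":-8,"rx":-0.2,"ry":-0.1,"rz":-0.4},
    {"jaw":0.1,"tx":0.1,"ty":1.9,"tz":-11,"rx":-0.2,"ry":-0.1,"rz":-0.4},
    {"jaw":0.1,"tx":0.1,"ty":1.9,"tz":-12.4,"rx":-0.2,"ry":-0.1,"rz":-0.4},
    {"jaw":0.1,"tx":0.1,"ty":1.9,"tz":-13.0,"rx":-0.2,"ry":-0.1,"rz":-0.4},
    {"jaw":0.1,"tx":0.1,"ty":1.9,"tz":-13.4,"rx":-0.2,"ry":-0.1,"rz":-0.4},
    {"jaw":0.1,"tx":0.1,"ty":1.9,"tz":-13.7,"rx":-0.2,"ry":-0.1,"rz":-0.4},
    {"jaw":0.1,"tx":0.1,"ty":1.9,"tz":-13.7,"rx":-0.2,"ry":-0.1,"rz":-0.4},
  ],
)

```text
clock: 31.6
tool_pos: [0.4178, -0.3303, -0.0049]
orientation: [1.173, 1.231, -1.174]
wrist_force: [-0.2, 0.1, -0.2]
grip_width: 0.0504
```

```bash
python3 d.py .413 -.255
```

```text
tool [ 0.4178 -0.3303 -0.0049] sh [-0.3545 -0.4178] jaw (array([-3.e-04, -6.e-04, -1.e+00]), np.float64(2.7360499711712527)) [-0.2  0.1 -0.2]
(array([254.5, 104.5,  80.2], dtype=float32), np.float64(81.6), array([ 0.4149, -0.2524])) (array([-0.3199, -0.3479]), 'rel', array([-0.0029,  0.0779]))
```

apply_moves(
  deltas=[
    {"jaw":0.1,"tx":0,"ty":1,"tz":-0.3,"rx":0,"ry":0,"rz":0},
    {"jaw":0.1,"tx":-0.1,"ty":1.8,"tz":-0.3,"rx":0,"ry":0,"rz":0},
    {"jaw":0.1,"tx":-0.1,"ty":2.4,"tz":-0.3,"rx":0,"ry":0,"rz":0},
    {"jaw":0.1,"tx":-0.1,"ty":3.0,"tz":-0.3,"rx":0,"ry":0,"rz":0},
    {"jaw":0.1,"tx":-0.2,"ty":3.8,"tz":-0.3,"rx":0,"ry":0,"rz":0},
    {"jaw":0.1,"tx":-0.2,"ty":4.8,"tz":-0.3,"rx":0,"ry":0,"rz":0},
    {"jaw":0.1,"tx":-0.3,"ty":5.8,"tz":-0.3,"rx":0,"ry":0,"rz":0},
    {"jaw":0.1,"tx":-0.3,"ty":6.8,"tz":-0.3,"rx":0,"ry":0,"rz":0},
    {"jaw":0.1,"tx":-0.4,"ty":7.6,"tz":-0.3,"rx":0,"ry":0,"rz":0},
    {"jaw":0.1,"tx":-0.4,"ty":8.0,"tz":-0.3,"rx":0,"ry":0,"rz":0},
  ],
)

```text
clock: 32.9
tool_pos: [0.4138, -0.2498, -0.0078]
orientation: [1.173, 1.231, -1.174]
wrist_force: [-0.3, -0.7, 1.0]
grip_width: 0.0504
```

```bash
python3 d.py .413 -.2
```

```text
tool [ 0.4138 -0.2498 -0.0078] sh [-0.3196 -0.3451] jaw (array([-3.e-04, -7.e-04, -1.e+00]), np.float64(2.756594672589269)) [-0.3 -0.7  1. ]
(array([252.5, 157.5,  78.2], dtype=float32), np.float64(79.9), array([ 0.4112, -0.2006])) (array([-0.2984, -0.3006]), 'rel', array([-0.0026,  0.0492]))
```

Tracking well, continuing.

apply_moves(
  deltas=[
    {"jaw":0.1,"tx":0,"ty":0.8,"tz":0,"rx":0,"ry":0,"rz":0},
    {"jaw":0.1,"tx":-0.1,"ty":1.8,"tz":0,"rx":0,"ry":0,"rz":0},
    {"jaw":0.1,"tx":-0.1,"ty":3.0,"tz":0,"rx":0,"ry":0,"rz":0},
    {"jaw":0.1,"tx":-0.2,"ty":4.2,"tz":0,"rx":0,"ry":0,"rz":0},
    {"jaw":0.1,"tx":-0.3,"ty":5.4,"tz":0,"rx":0,"ry":0,"rz":0},
    {"jaw":0.1,"tx":-0.3,"ty":6.6,"tz":0,"rx":0,"ry":0,"rz":0},
    {"jaw":0.1,"tx":-0.4,"ty":7.8,"tz":0,"rx":0,"ry":0,"rz":0},
    {"jaw":0.1,"tx":-0.4,"ty":9.0,"tz":0,"rx":0,"ry":0,"rz":0},
    {"jaw":0.1,"tx":-0.5,"ty":10.0,"tz":0,"rx":0,"ry":0,"rz":0},
    {"jaw":0.1,"tx":-0.5,"ty":10.6,"tz":0,"rx":0,"ry":0,"rz":0},
  ],
)

```text
clock: 34.2
tool_pos: [0.4086, -0.1428, -0.008]
orientation: [1.173, 1.232, -1.174]
wrist_force: [0.2, -0.7, 0.2]
grip_width: 0.0506
```

```bash
python3 d.py .407 -.095
```

```text
tool [ 0.4086 -0.1428 -0.008 ] sh [-0.2731 -0.2486] jaw (array([-7.e-04, -1.e-04, -1.e+00]), np.float64(2.7812792263342625)) [ 0.2 -0.7  0.2]
(array([253.5, 156.5,  78.1], dtype=float32), np.float64(79.7), array([ 0.4065, -0.093 ])) (array([-0.2512, -0.2038]), 'rel', array([-0.0021,  0.0498]))
```

apply_moves(
  deltas=[
    {"jaw":0.1,"tx":0,"ty":0.8,"tz":0,"rx":0,"ry":0,"rz":0},
    {"jaw":0.1,"tx":-0.1,"ty":1.8,"tz":0,"rx":0,"ry":0,"rz":0},
    {"jaw":0.1,"tx":-0.1,"ty":3.0,"tz":0,"rx":0,"ry":0,"rz":0},
    {"jaw":0.1,"tx":-0.2,"ty":4.2,"tz":0,"rx":0,"ry":0,"rz":0},
    {"jaw":0.1,"tx":-0.3,"ty":5.4,"tz":0,"rx":0,"ry":0,"rz":0},
    {"jaw":0.1,"tx":-0.3,"ty":6.6,"tz":0,"rx":0,"ry":0,"rz":0},
    {"jaw":0.1,"tx":-0.4,"ty":7.8,"tz":0,"rx":0,"ry":0,"rz":0},
    {"jaw":0.1,"tx":-0.4,"ty":9.0,"tz":0,"rx":0,"ry":0,"rz":0},
    {"jaw":0.1,"tx":-0.5,"ty":10.0,"tz":0,"rx":0,"ry":0,"rz":0},
    {"jaw":0.1,"tx":-0.5,"ty":10.6,"tz":0,"rx":0,"ry":0,"rz":0},
  ],
)

```text
clock: 35.5
tool_pos: [0.4033, -0.0356, -0.0082]
orientation: [1.173, 1.233, -1.174]
wrist_force: [0.7, -0.7, -0.9]
grip_width: 0.0505
```

```bash
python3 d.py .402 .012; python3 -c "
from h import *
s=observe();print(level(s,-14.8))"
```

```text
tool [ 0.4033 -0.0356 -0.0082] sh [-0.2266 -0.1519] jaw (array([-1.2e-03,  5.0e-04, -1.0e+00]), np.float64(2.8147401873824425)) [ 0.7 -0.7 -0.9]
(array([253.5, 157.5,  78.1], dtype=float32), np.float64(79.8), array([0.4012, 0.0136])) (array([-0.205 , -0.1076]), 'rel', array([-0.0021,  0.0492]))
[ -0.1  -0.1 -17.6]
```

apply_moves(
  deltas=[
    {"jaw":0.1,"tx":0,"ty":0.8,"tz":0,"rx":0,"ry":0,"rz":0},
    {"jaw":0.1,"tx":-0.1,"ty":1.8,"tz":0,"rx":0,"ry":0,"rz":0},
    {"jaw":0.1,"tx":-0.1,"ty":3.0,"tz":0,"rx":0,"ry":0,"rz":0},
    {"jaw":0.1,"tx":-0.2,"ty":4.2,"tz":0,"rx":0,"ry":0,"rz":0},
    {"jaw":0.1,"tx":-0.2,"ty":5.4,"tz":0,"rx":0,"ry":0,"rz":0},
    {"jaw":0.1,"tx":-0.3,"ty":6.6,"tz":0,"rx":0,"ry":0,"rz":0},
    {"jaw":0.1,"tx":-0.3,"ty":7.8,"tz":0,"rx":0,"ry":0,"rz":0},
    {"jaw":0.1,"tx":-0.4,"ty":9.0,"tz":0,"rx":0,"ry":0,"rz":0},
    {"jaw":0.1,"tx":-0.4,"ty":10.0,"tz":0,"rx":0,"ry":0,"rz":0},
    {"jaw":0.1,"tx":-0.4,"ty":11.0,"tz":0,"rx":0,"ry":0,"rz":0},
  ],
)

```text
clock: 36.8
tool_pos: [0.3992, 0.0754, -0.0082]
orientation: [1.173, 1.234, -1.173]
wrist_force: [0.6, -1.2, -0.4]
grip_width: 0.0507
```

apply_moves(
  deltas=[
    {"jaw":0.1,"tx":-0.1,"ty":1.0,"tz":0,"rx":0,"ry":0,"rz":0},
    {"jaw":0.1,"tx":-0.1,"ty":2.2,"tz":0,"rx":0,"ry":0,"rz":0},
    {"jaw":0.1,"tx":-0.2,"ty":3.4,"tz":0,"rx":0,"ry":0,"rz":0},
    {"jaw":0.1,"tx":-0.2,"ty":4.4,"tz":0,"rx":0,"ry":0,"rz":0},
    {"jaw":0.1,"tx":-0.2,"ty":5.2,"tz":0,"rx":0,"ry":0,"rz":0},
    {"jaw":0.1,"tx":-0.2,"ty":5.2,"tz":0,"rx":0,"ry":0,"rz":0},
  ],
)

```text
clock: 37.55
tool_pos: [0.3971, 0.128, -0.0083]
orientation: [1.172, 1.234, -1.173]
wrist_force: [0.5, -0.7, -0.0]
grip_width: 0.0504
```

```bash
python3 d.py .395 .178; python3 -c "
from h import *
s=observe();print(level(s,-32.5))"
```

```text
tool [ 0.3971  0.128  -0.0083] sh [-0.154  -0.0052] jaw (array([-0.0015,  0.0011, -1.    ]), np.float64(2.8635438040549444)) [ 0.5 -0.7 -0. ]
(array([253.5, 156.5,  73.2], dtype=float32), np.float64(80.1), array([0.3949, 0.1778])) (array([-0.1322,  0.0397]), 'rel', array([-0.0022,  0.0498]))
[ -0.1  -0.1 -35.3]
```

apply_moves(
  deltas=[
    {"jaw":0.1,"tx":0,"ty":-0.4,"tz":0,"rx":0,"ry":0,"rz":0},
    {"jaw":0.1,"tx":-0.9,"ty":-0.4,"tz":0,"rx":0,"ry":0,"rz":-9},
    {"jaw":0.1,"tx":-1.7,"ty":-0.2,"tz":0,"rx":0,"ry":0,"rz":-18},
    {"jaw":0.1,"tx":-2.5,"ty":0.1,"tz":0,"rx":0,"ry":0,"rz":-27},
    {"jaw":0.1,"tx":-3.2,"ty":0.4,"tz":0,"rx":-0.1,"ry":-0.1,"rz":-35.9},
    {"jaw":0.1,"tx":-3.2,"ty":0.4,"tz":0,"rx":-0.1,"ry":-0.1,"rz":-35.9},
  ],
)

```text
clock: 38.35
tool_pos: [0.3648, 0.1314, -0.0084]
orientation: [1.619, 0.879, -1.619]
wrist_force: [-0.3, -0.2, -1.8]
grip_width: 0.0506
```

```bash
python3 d.py .395 .178
```

```text
tool [ 0.3648  0.1314 -0.0084] sh [-0.1808  0.0133] jaw (array([ 1.e-04, -5.e-04, -1.e+00]), np.float64(-32.97102084779393)) [-0.3 -0.2 -1.8]
(array([253.5, 145.5,  78.8], dtype=float32), np.float64(84.1), array([0.3961, 0.1781])) (array([-0.131 ,  0.0394]), 'rel', array([0.0313, 0.0467]))
```

apply_moves(
  deltas=[
    {"jaw":0.1,"tx":0.4,"ty":0.6,"tz":0,"rx":0,"ry":0,"rz":0},
    {"jaw":0.1,"tx":0.9,"ty":1.4,"tz":0,"rx":0,"ry":0,"rz":0},
    {"jaw":0.1,"tx":1.45,"ty":2.25,"tz":0,"rx":0,"ry":0,"rz":0},
    {"jaw":0.1,"tx":2.0,"ty":3.1,"tz":0,"rx":0,"ry":0,"rz":0},
    {"jaw":0.1,"tx":2.6,"ty":4.0,"tz":0,"rx":0,"ry":0,"rz":0},
    {"jaw":0.1,"tx":3.2,"ty":4.9,"tz":0,"rx":0,"ry":0,"rz":0},
    {"jaw":0.1,"tx":3.8,"ty":5.8,"tz":0,"rx":0,"ry":0,"rz":0},
    {"jaw":0.1,"tx":4.4,"ty":6.75,"tz":0.1,"rx":0,"ry":0,"rz":0},
    {"jaw":0.1,"tx":5.0,"ty":7.7,"tz":0.1,"rx":0,"ry":0,"rz":0},
    {"jaw":0.1,"tx":5.5,"ty":8.5,"tz":0.1,"rx":0,"ry":0,"rz":0},
  ],
)

```text
clock: 39.65
tool_pos: [0.4207, 0.217, -0.0072]
orientation: [1.618, 0.88, -1.618]
wrist_force: [-0.4, -0.6, 0.7]
grip_width: 0.0504
```

```bash
python3 d.py -.06 .077 .022 1
```

```text
tool [ 0.4207  0.217  -0.0072] sh [-0.0908  0.0618] jaw (array([ 8.e-04, -5.e-04, -1.e+00]), np.float64(-32.901294759748154)) [-0.4 -0.6  0.7]
(array([253.5, 161.5,  76.7], dtype=float32), np.float64(83.3), array([0.4475, 0.257 ])) (array([-0.0482,  0.0842]), 'rel', array([0.0268, 0.04  ]))
```

apply_moves(
  deltas=[
    {"jaw":0.1,"tx":0.5,"ty":0.8,"tz":0.1,"rx":0,"ry":0,"rz":0},
    {"jaw":0.1,"tx":1.1,"ty":1.65,"tz":0.2,"rx":0,"ry":0,"rz":0},
    {"jaw":0.1,"tx":1.7,"ty":2.6,"tz":0.3,"rx":0,"ry":0,"rz":0},
    {"jaw":0.1,"tx":2.2,"ty":3.35,"tz":0.4,"rx":0,"ry":0,"rz":0},
    {"jaw":0.1,"tx":2.2,"ty":3.35,"tz":0.5,"rx":0,"ry":0,"rz":0},
    {"jaw":0.1,"tx":1.7,"ty":3.75,"tz":0.5,"rx":0,"ry":0,"rz":-7.2},
    {"jaw":0.1,"tx":1.25,"ty":4.15,"tz":0.5,"rx":0,"ry":0,"rz":-14.4},
    {"jaw":0.1,"tx":0.85,"ty":4.65,"tz":0.5,"rx":0,"ry":0,"rz":-21.5},
    {"jaw":0.1,"tx":0.5,"ty":5.2,"tz":0.5,"rx":0,"ry":0,"rz":-28.6},
    {"jaw":0.1,"tx":0.5,"ty":5.2,"tz":0.5,"rx":0,"ry":0,"rz":-28.6},
  ],
)

```text
clock: 40.95
tool_pos: [0.4261, 0.2697, -0.002]
orientation: [1.943, 0.494, -1.94]
wrist_force: [0.6, 0.3, 0.5]
grip_width: 0.0505
```

```bash
python3 d.py -.01 .103 .026 1
```

```text
tool [ 0.4261  0.2697 -0.002 ] sh [-0.0609  0.1055] jaw (array([ 1.7e-03, -8.0e-04, -1.0e+00]), np.float64(-61.390181242829115)) [0.6 0.3 0.5]
(array([254.5, 158.5,  77.3], dtype=float32), np.float64(87.1), array([0.4707, 0.2922])) (array([-0.011,  0.104]), 'rel', array([0.0446, 0.0225]))
```

apply_moves(
  deltas=[
    {"jaw":0.1,"tx":0.6,"ty":0.3,"tz":0.1,"rx":0,"ry":0,"rz":0},
    {"jaw":0.1,"tx":1.3,"ty":0.7,"tz":0.1,"rx":0,"ry":0,"rz":0},
    {"jaw":0.1,"tx":2.0,"ty":1.1,"tz":0.2,"rx":0,"ry":0,"rz":0},
    {"jaw":0.1,"tx":2.7,"ty":1.45,"tz":0.4,"rx":0,"ry":0,"rz":0},
    {"jaw":0.1,"tx":3.4,"ty":1.85,"tz":0.5,"rx":0,"ry":0,"rz":0},
    {"jaw":0.1,"tx":4.1,"ty":2.2,"tz":0.6,"rx":0,"ry":0,"rz":0},
    {"jaw":0.1,"tx":4.8,"ty":2.6,"tz":0.6,"rx":0,"ry":0,"rz":0},
    {"jaw":0.1,"tx":5.4,"ty":2.9,"tz":0.6,"rx":0,"ry":0,"rz":0},
    {"jaw":0.1,"tx":6.0,"ty":3.25,"tz":0.6,"rx":0,"ry":0,"rz":0},
    {"jaw":0.1,"tx":6.3,"ty":3.4,"tz":0.6,"rx":0,"ry":0,"rz":0},
  ],
)

```text
clock: 42.25
tool_pos: [0.4897, 0.3038, 0.004]
orientation: [1.943, 0.495, -1.939]
wrist_force: [-1.2, 0.0, 0.3]
grip_width: 0.0503
```

```bash
python3 d.py .06 .103 .028 1
```

```text
tool [0.4897 0.3038 0.004 ] sh [0.0113 0.1051] jaw (array([ 2.e-03, -7.e-04, -1.e+00]), np.float64(-61.34738936565156)) [-1.2  0.   0.3]
(array([254.5, 160.5,  75.2], dtype=float32), np.float64(84.4), array([0.5328, 0.3254])) (array([0.0594, 0.1036]), 'rel', array([0.0431, 0.0216]))
```

Another 13 mm, slowly, until contact.

apply_moves(
  deltas=[
    {"jaw":0.1,"tx":0.25,"ty":0.1,"tz":0,"rx":0,"ry":0,"rz":0},
    {"jaw":0.1,"tx":0.5,"ty":0.2,"tz":0,"rx":0,"ry":0,"rz":0},
    {"jaw":0.1,"tx":0.75,"ty":0.35,"tz":0,"rx":0,"ry":0,"rz":0},
    {"jaw":0.1,"tx":0.95,"ty":0.45,"tz":0,"rx":0,"ry":0,"rz":0},
    {"jaw":0.1,"tx":1.05,"ty":0.5,"tz":0,"rx":0,"ry":0,"rz":0},
    {"jaw":0.1,"tx":1.05,"ty":0.5,"tz":0,"rx":0,"ry":0,"rz":0},
  ],
)

```text
clock: 43.05
tool_pos: [0.5006, 0.3089, 0.0041]
orientation: [1.943, 0.495, -1.939]
wrist_force: [0.0, 0.3, 0.8]
grip_width: 0.0506
```

```bash
python3 d.py .07 .103 .028 1
```

```text
tool [0.5006 0.3089 0.0041] sh [0.0232 0.1044] jaw (array([ 2.5e-03, -5.0e-04, -1.0e+00]), np.float64(-61.35064111017935)) [0.  0.3 0.8]
(array([252.5, 157.5,  77.7], dtype=float32), np.float64(84.0), array([0.5446, 0.3323])) (array([0.0731, 0.104 ]), 'rel', array([0.044 , 0.0234]))
```

apply_moves(
  deltas=[
    {"jaw":0.1,"tx":0.1,"ty":0.05,"tz":0,"rx":0,"ry":0,"rz":0},
    {"jaw":0.1,"tx":0.2,"ty":0.1,"tz":0,"rx":0,"ry":0,"rz":0},
    {"jaw":0.1,"tx":0.2,"ty":0.1,"tz":0,"rx":0,"ry":0,"rz":0},
  ],
)

```text
clock: 43.48
tool_pos: [0.5015, 0.3094, 0.0038]
orientation: [1.94, 0.494, -1.941]
wrist_force: [-4.6, -2.7, 2.9]
grip_width: 0.0506
```

Dish a is home with about 5 N at contact. Backing off to look at dishes and bail.

apply_moves(
  deltas=[
    {"jaw":0.1,"tx":-1,"ty":-0.5,"tz":0,"rx":0,"ry":0,"rz":0},
    {"jaw":0.1,"tx":-3,"ty":-1.6,"tz":0.5,"rx":0,"ry":0,"rz":0},
    {"jaw":0.1,"tx":-5,"ty":-2.7,"tz":4,"rx":0,"ry":0,"rz":0},
    {"jaw":0.1,"tx":-6,"ty":-5,"tz":9,"rx":0,"ry":0,"rz":0},
    {"jaw":0.1,"tx":-6,"ty":-8,"tz":14,"rx":0,"ry":0,"rz":0},
    {"jaw":0.1,"tx":-5,"ty":-11,"tz":19,"rx":0,"ry":0,"rz":0},
    {"jaw":0.1,"tx":-4,"ty":-14,"tz":24,"rx":0,"ry":0,"rz":0},
    {"jaw":0.1,"tx":-4,"ty":-15,"tz":26,"rx":0,"ry":0,"rz":0},
    {"jaw":0.1,"tx":-4,"ty":-15,"tz":26,"rx":0,"ry":0,"rz":0},
  ],
)

```text
clock: 44.6
tool_pos: [0.4628, 0.159, 0.2657]
orientation: [1.946, 0.492, -1.936]
wrist_force: [-0.1, 0.6, -0.2]
grip_width: 0.0505
```

Run:
```python
from h import *
import pickle
im,s=snap("wrist","w14.png",1.5);pickle.dump(s,open("s14.pkl","wb"));print(s["tool_pos"],sh(s["tool_pos"]),jaw(s))
for g in([.073,0],[.073,.103]):
    d=dish(im,s,wo(np.array(g)),.028,.03);print(d,d and sh(d[2]))
for a in(1.1,1.2,1.3,1.4,1.5):
    q=np.array([[.137-.125*np.cos(a),y] for y in(.1,0,-.1)]);print(a,(proj("wrist",np.c_[wo(q),[.022+.125*np.sin(a)]*3],s)*1.5).round().tolist())
```

```text
[0.46276463 0.15902496 0.26569464] [-0.08150214 -0.00920052] (array([ 0.0054, -0.001 , -1.    ]), np.float64(-61.42193088727881))
(array([243.5,  53.5,  35. ], dtype=float32), np.float64(34.9), array([0.5922, 0.2425])) [0.07207872 0.00239755]
(array([170.5,  55.5,  32.9], dtype=float32), np.float64(34.4), array([0.5429, 0.3297])) [0.07036128 0.10255433]
1.1 [[216.0, 38.0], [364.0, 36.0], [512.0, 38.0]]
1.2 [[213.0, 18.0], [364.0, 15.0], [516.0, 18.0]]
1.3 [[210.0, -3.0], [364.0, -7.0], [518.0, -4.0]]
1.4 [[207.0, -25.0], [363.0, -29.0], [521.0, -26.0]]
1.5 [[205.0, -47.0], [363.0, -51.0], [522.0, -47.0]]
```

View pics/w14.png

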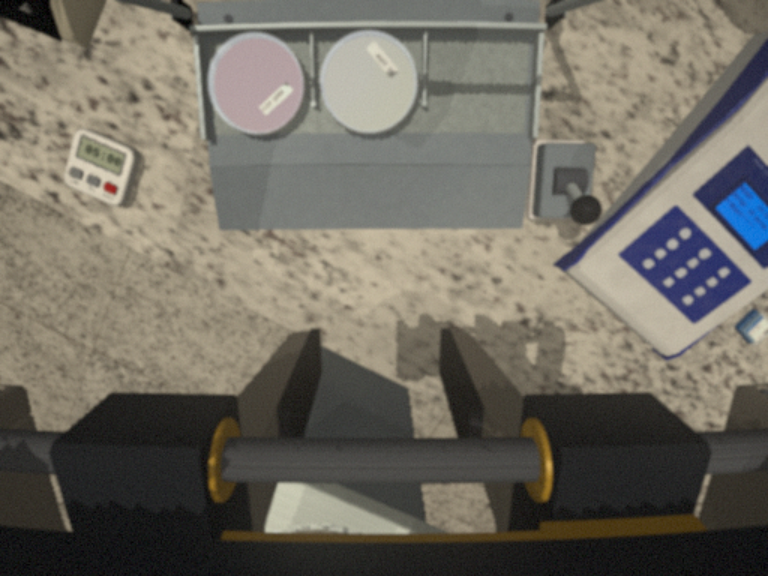

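Both dishes are home, pink in the left bay and pale in the middle. The switch is still off. That was my last picture, so the rest is checked numerically.

Run:
```python
from h import *
U=lambda l:np.array(l)/1.5
for z in(.1,.15,.2): print(z,onz("top",U([[438,217]]),z)[0].round(3),onz("side",U([[281,230]]),z)[0].round(3))
```

```text
0.1 [0.939 0.004 0.1  ] [ 0.915 -0.073  0.1  ]
0.15 [ 0.891 -0.007  0.15 ] [ 0.883 -0.02   0.15 ]
0.2 [ 0.843 -0.018  0.2  ] [0.852 0.034 0.2  ]
```

apply_moves(
  deltas=[
    {"jaw":1,"tx":1,"ty":0,"tz":0,"rx":0,"ry":0,"rz":9},
    {"jaw":1,"tx":2,"ty":0,"tz":0,"rx":0,"ry":0,"rz":18},
    {"jaw":1,"tx":3,"ty":0,"tz":0,"rx":0,"ry":0,"rz":27},
    {"jaw":1,"tx":4,"ty":0,"tz":0,"rx":0,"ry":0,"rz":36},
    {"jaw":1,"tx":5,"ty":0,"tz":0,"rx":0,"ry":0,"rz":45},
    {"jaw":1,"tx":6,"ty":0,"tz":0,"rx":0,"ry":0,"rz":54},
    {"jaw":1,"tx":7,"ty":0,"tz":0,"rx":0,"ry":0,"rz":63},
    {"jaw":1,"tx":8,"ty":0,"tz":0,"rx":0,"ry":0,"rz":72},
    {"jaw":1,"tx":9,"ty":0,"tz":0,"rx":0,"ry":0,"rz":81},
    {"jaw":1,"tx":10,"ty":0,"tz":0,"rx":0,"ry":0,"rz":89.9},
  ],
)

```text
clock: 45.9
tool_pos: [0.5608, 0.1604, 0.2611]
orientation: [0.831, 1.409, -0.83]
wrist_force: [-0.9, 0.2, 0.7]
grip_width: 0.0919
```

apply_moves(
  deltas=[
    {"jaw":1,"tx":3,"ty":0.3,"tz":0,"rx":0,"ry":0,"rz":0},
    {"jaw":1,"tx":7,"ty":0.6,"tz":0,"rx":0,"ry":0,"rz":0},
    {"jaw":1,"tx":11.1,"ty":0.9,"tz":-1,"rx":0,"ry":0,"rz":0},
    {"jaw":1,"tx":11.1,"ty":0.9,"tz":-4,"rx":0,"ry":0,"rz":0},
    {"jaw":1,"tx":11.1,"ty":0.9,"tz":-7,"rx":0,"ry":0,"rz":0},
    {"jaw":1,"tx":11.1,"ty":0.9,"tz":-10,"rx":0,"ry":0,"rz":0},
    {"jaw":1,"tx":11.1,"ty":0.9,"tz":-12,"rx":0,"ry":0,"rz":0},
    {"jaw":1,"tx":11.1,"ty":0.9,"tz":-13.9,"rx":0,"ry":0,"rz":0},
    {"jaw":1,"tx":11.1,"ty":0.9,"tz":-13.9,"rx":0,"ry":0,"rz":0},
  ],
)

```text
clock: 47.02
tool_pos: [0.6705, 0.1695, 0.12]
orientation: [0.83, 1.412, -0.832]
wrist_force: [0.4, -0.7, -0.3]
grip_width: 0.0917
```

Run:
```python
from h import *
s=observe();print(sh(s["tool_pos"]),jaw(s),level(s,28.5),s["wrist_force"],s["qpos"].round(2))
```

```text
[ 0.10602178 -0.09910564] (array([-0.0058,  0.0015, -1.    ]), np.float64(28.898015895398547)) [-0.1 -0.3 -0.4] [ 0.44232202 -0.73621029 -0.32364505] [ 0.07  0.52  1.3   0.    1.32 -0.43]
```

apply_moves(
  deltas=[
    {"jaw":0.4,"tx":0,"ty":0,"tz":0,"rx":0,"ry":0,"rz":0},
    {"jaw":0,"tx":0,"ty":0,"tz":0,"rx":0,"ry":0,"rz":0},
    {"jaw":-0.4,"tx":0,"ty":0,"tz":0,"rx":0,"ry":0,"rz":0},
    {"jaw":-1,"tx":0,"ty":0,"tz":0,"rx":0,"ry":0,"rz":0},
    {"jaw":-1,"tx":0,"ty":0,"tz":0,"rx":0,"ry":0,"rz":0},
    {"jaw":-1,"tx":0,"ty":0,"tz":0,"rx":0,"ry":0,"rz":0},
    {"jaw":-1,"tx":0,"ty":0,"tz":0,"rx":0,"ry":0,"rz":0},
    {"jaw":-1,"tx":0,"ty":0,"tz":0,"rx":0,"ry":0,"rz":0},
    {"jaw":-1,"tx":0,"ty":0,"tz":0,"rx":0,"ry":0,"rz":0},
  ],
  force=12,
)

```text
clock: 48.15
tool_pos: [0.6707, 0.1696, 0.1198]
orientation: [0.83, 1.412, -0.832]
wrist_force: [1.7, 1.0, -1.9]
grip_width: 0.0084
```

apply_moves(
  deltas=[
    {"jaw":-1,"tx":-0.6,"ty":-0.35,"tz":-0.2,"rx":0,"ry":0,"rz":0},
    {"jaw":-1,"tx":-1.25,"ty":-0.7,"tz":-0.45,"rx":0,"ry":0,"rz":0},
    {"jaw":-1,"tx":-2.0,"ty":-1.1,"tz":-0.8,"rx":0,"ry":0,"rz":0},
    {"jaw":-1,"tx":-2.75,"ty":-1.5,"tz":-1.25,"rx":0,"ry":0,"rz":0},
    {"jaw":-1,"tx":-3.45,"ty":-1.85,"tz":-1.75,"rx":0,"ry":0,"rz":0},
    {"jaw":-1,"tx":-4.1,"ty":-2.2,"tz":-2.3,"rx":0,"ry":0,"rz":0},
    {"jaw":-1,"tx":-4.7,"ty":-2.55,"tz":-2.95,"rx":0,"ry":0,"rz":0},
    {"jaw":-1,"tx":-5.3,"ty":-2.9,"tz":-3.6,"rx":0,"ry":0,"rz":0},
    {"jaw":-1,"tx":-5.3,"ty":-2.9,"tz":-3.6,"rx":0,"ry":0,"rz":0},
  ],
)

```text
clock: 49.28
tool_pos: [0.6162, 0.1398, 0.0824]
orientation: [0.828, 1.414, -0.834]
wrist_force: [-0.9, -2.0, -1.1]
grip_width: 0.0085
```

apply_moves(
  deltas=[
    {"jaw":-1,"tx":-0.45,"ty":-0.25,"tz":-0.65,"rx":0,"ry":0,"rz":0},
    {"jaw":-1,"tx":-0.85,"ty":-0.47,"tz":-1.3,"rx":0,"ry":0,"rz":0},
    {"jaw":-1,"tx":-1.3,"ty":-0.7,"tz":-2.1,"rx":0,"ry":0,"rz":0},
    {"jaw":-1,"tx":-1.7,"ty":-0.92,"tz":-2.95,"rx":0,"ry":0,"rz":0},
    {"jaw":-1,"tx":-2.0,"ty":-1.1,"tz":-3.8,"rx":0,"ry":0,"rz":0},
    {"jaw":-1,"tx":-2.3,"ty":-1.25,"tz":-4.65,"rx":0,"ry":0,"rz":0},
    {"jaw":-1,"tx":-2.5,"ty":-1.35,"tz":-5.6,"rx":0,"ry":0,"rz":0},
    {"jaw":-1,"tx":-2.7,"ty":-1.45,"tz":-6.5,"rx":0,"ry":0,"rz":0},
    {"jaw":-1,"tx":-2.8,"ty":-1.5,"tz":-7.2,"rx":0,"ry":0,"rz":0},
    {"jaw":-1,"tx":-2.8,"ty":-1.5,"tz":-7.4,"rx":0,"ry":0,"rz":0},
  ],
)

```text
clock: 50.52
tool_pos: [0.5875, 0.1242, 0.0072]
orientation: [0.827, 1.415, -0.835]
wrist_force: [-2.1, -5.2, 2.3]
grip_width: 0.008
```

apply_moves(
  deltas=[
    {"jaw":-1,"tx":0,"ty":0,"tz":-0.3,"rx":0,"ry":0,"rz":0},
    {"jaw":-1,"tx":0,"ty":0,"tz":-0.5,"rx":0,"ry":0,"rz":0},
    {"jaw":-1,"tx":0,"ty":0,"tz":-0.5,"rx":0,"ry":0,"rz":0},
  ],
)

```text
clock: 50.9
tool_pos: [0.5871, 0.1239, 0.0015]
orientation: [0.827, 1.415, -0.836]
wrist_force: [-1.1, -5.5, -1.7]
grip_width: 0.0082
```

apply_moves(
  deltas=[
    {"jaw":-0.4,"tx":0,"ty":0,"tz":0,"rx":0,"ry":0,"rz":0},
    {"jaw":-0.4,"tx":0,"ty":0,"tz":0,"rx":0,"ry":0,"rz":0},
    {"jaw":-0.4,"tx":0,"ty":0,"tz":0,"rx":0,"ry":0,"rz":0},
    {"jaw":-0.4,"tx":0,"ty":0,"tz":1.5,"rx":0,"ry":0,"rz":0},
    {"jaw":-0.4,"tx":0,"ty":0,"tz":4,"rx":0,"ry":0,"rz":0},
    {"jaw":-1,"tx":0,"ty":0,"tz":5,"rx":0,"ry":0,"rz":0},
    {"jaw":-1,"tx":0,"ty":0,"tz":5,"rx":0,"ry":0,"rz":0},
    {"jaw":-1,"tx":0,"ty":0,"tz":5,"rx":0,"ry":0,"rz":0},
    {"jaw":-1,"tx":0,"ty":0,"tz":5,"rx":0,"ry":0,"rz":0},
  ],
)

```text
clock: 52.02
tool_pos: [0.5863, 0.1239, 0.0504]
orientation: [0.826, 1.417, -0.837]
wrist_force: [0.5, -0.6, -0.3]
grip_width: 0.0006
```

Run:
```python
from h import *
s=observe();print(s["tool_pos"],sh(s["tool_pos"]),level(s,28.5),s["grip_width"])
```

```text
[0.58630972 0.12390958 0.05043046] [ 0.01031578 -0.09901114] [ 0.  -0.7 -0.4] 0.0005828461305181614
```

Press down on the bar with closed fingers until firm contact.

apply_moves(
  deltas=[
    {"jaw":-1,"tx":0.1,"ty":0,"tz":-1.5,"rx":0,"ry":0,"rz":0},
    {"jaw":-1,"tx":0.1,"ty":0,"tz":-2.8,"rx":0,"ry":0,"rz":0},
    {"jaw":-1,"tx":0.1,"ty":0,"tz":-3.4,"rx":0,"ry":0,"rz":0},
    {"jaw":-1,"tx":0.1,"ty":0,"tz":-3.6,"rx":0,"ry":0,"rz":0},
    {"jaw":-1,"tx":0.1,"ty":0,"tz":-3.6,"rx":0,"ry":0,"rz":0},
  ],
)

```text
clock: 52.65
tool_pos: [0.5874, 0.1239, 0.0145]
orientation: [0.826, 1.417, -0.837]
wrist_force: [-0.4, -0.6, -1.1]
grip_width: 0.0004
```

apply_moves(
  deltas=[
    {"jaw":-1,"tx":0,"ty":0,"tz":-0.2,"rx":0,"ry":0,"rz":0},
    {"jaw":-1,"tx":0,"ty":0,"tz":-0.2,"rx":0,"ry":0,"rz":0},
  ],
)

```text
clock: 52.9
tool_pos: [0.588, 0.1239, 0.013]
orientation: [0.827, 1.416, -0.836]
wrist_force: [0.2, -0.8, 2.3]
grip_width: 0.0005
```

apply_moves(
  deltas=[
    {"jaw":-1,"tx":0,"ty":0,"tz":-0.2,"rx":0,"ry":0,"rz":0},
    {"jaw":-1,"tx":0,"ty":0,"tz":-0.2,"rx":0,"ry":0,"rz":0},
  ],
)

```text
clock: 53.15
tool_pos: [0.5882, 0.1239, 0.0127]
orientation: [0.826, 1.416, -0.836]
wrist_force: [-5.2, -0.9, 11.1]
grip_width: 0.0005
```

apply_moves(
  deltas=[
    {"jaw":-1,"tx":0,"ty":0,"tz":3,"rx":0,"ry":0,"rz":0},
    {"jaw":-1,"tx":0,"ty":0,"tz":8,"rx":0,"ry":0,"rz":0},
    {"jaw":-1,"tx":-2,"ty":0,"tz":13,"rx":0,"ry":0,"rz":0},
    {"jaw":-1,"tx":-6,"ty":-2,"tz":17,"rx":0,"ry":0,"rz":0},
    {"jaw":-1,"tx":-10,"ty":-4,"tz":22,"rx":0,"ry":0,"rz":0},
    {"jaw":-1,"tx":-11,"ty":-6,"tz":25,"rx":0,"ry":0,"rz":0},
    {"jaw":-1,"tx":-11,"ty":-6,"tz":25,"rx":0,"ry":-0.7,"rz":0},
  ],
)

```text
clock: 54.02
tool_pos: [0.4796, 0.063, 0.2658]
orientation: [0.833, 1.398, -0.828]
wrist_force: [0.1, 0.1, -0.0]
grip_width: 0.0003
```

```bash
cat > chk.py <<'E'
from h import *
im,s=snap("wrist","tmp.png");print(s["tool_pos"],sh(s["tool_pos"]),jaw(s))
for g in([.073,0],[.073,.103]):
    d=dish(im,s,wo(np.array(g)),.028,.03);print("dish",d,d and sh(d[2]))
h=cv2.cvtColor(im,cv2.COLOR_BGR2HSV)
def black(p,w=9):
    u,v=proj("wrist",[p],s)[0].astype(int); k=h[max(v-w,0):v+w,max(u-w,0):u+w,2]; return (u,v), k.size and (k.min(),int(np.median(k)))
for n,q in(("sleeve shut",(.012,0,.022)),("sleeve .3",(.0176,0,.059)),("ball off",(-.039,-.187,.08)),("ball on",(.009,-.187,.08))):
    print(n,black(np.r_[wo(np.array(q[:2])),q[2]]))
E
python3 chk.py
```

```text
[0.47955866 0.06295332 0.26580853] [-0.11258469 -0.10164335] (array([ 0.0085, -0.0017, -1.    ]), np.float64(28.80218314359115))
dish (array([378.5,  91.5,  33.4], dtype=float32), np.float64(29.6), array([0.5868, 0.239 ])) [0.06566305 0.00189835]
dish (array([391.5,  16.5,  34.3], dtype=float32), np.float64(31.9), array([0.5476, 0.3304])) [0.07482573 0.10092685]
sleeve shut ((np.int64(340), np.int64(92)), (np.uint8(49), 79))
sleeve .3 ((np.int64(352), np.int64(90)), (np.uint8(69), 147))
ball off ((np.int64(305), np.int64(230)), (np.uint8(43), 54))
ball on ((np.int64(339), np.int64(230)), (np.uint8(109), 151))
```

Bail sleeve is dark at the predicted shut position and the switch ball is at "off". Now the switch.

apply_moves(
  deltas=[
    {"jaw":-1,"tx":2,"ty":-3,"tz":-2,"rx":0,"ry":0,"rz":0},
    {"jaw":-1,"tx":4,"ty":-5,"tz":-5,"rx":0,"ry":0,"rz":0},
    {"jaw":-1,"tx":6,"ty":-6.4,"tz":-8,"rx":0,"ry":0.5,"rz":0},
    {"jaw":-1,"tx":6,"ty":-6.4,"tz":-12,"rx":0,"ry":0.5,"rz":0},
    {"jaw":-1,"tx":6,"ty":-6.4,"tz":-16,"rx":0,"ry":0.5,"rz":0},
    {"jaw":-1,"tx":6,"ty":-6.4,"tz":-19,"rx":0,"ry":0.5,"rz":0},
    {"jaw":-1,"tx":6,"ty":-6.4,"tz":-21,"rx":0,"ry":0.5,"rz":0},
    {"jaw":-1,"tx":6,"ty":-6.4,"tz":-21,"rx":0,"ry":0.5,"rz":0},
  ],
)

```text
clock: 55.08
tool_pos: [0.5357, 0.0011, 0.0497]
orientation: [0.828, 1.417, -0.836]
wrist_force: [0.3, -0.8, 0.4]
grip_width: 0.0003
```

Run:
```python
from h import *
s=observe();print(s["tool_pos"],sh(s["tool_pos"]),jaw(s),s["wrist_force"])
```

```text
[0.5357065  0.00107205 0.04967248] [-0.0927682  -0.18281709] (array([-0.0111,  0.0011, -0.9999]), np.float64(28.87490063178505)) [ 0.34531778 -0.82673592  0.35510472]
```

apply_moves(
  deltas=[
    {"jaw":-1,"tx":0.9,"ty":0.2,"tz":0.3,"rx":0,"ry":0,"rz":0},
    {"jaw":-1,"tx":1.7,"ty":0.5,"tz":0.4,"rx":0,"ry":0,"rz":0},
    {"jaw":-1,"tx":2.5,"ty":0.9,"tz":0.5,"rx":0,"ry":0,"rz":0},
    {"jaw":-1,"tx":3.3,"ty":1.3,"tz":0.5,"rx":0,"ry":0,"rz":0},
    {"jaw":-1,"tx":4.1,"ty":1.7,"tz":0.5,"rx":0,"ry":0,"rz":0},
    {"jaw":-1,"tx":4.9,"ty":2.15,"tz":0.5,"rx":0,"ry":0,"rz":0},
    {"jaw":-1,"tx":5.7,"ty":2.6,"tz":0.5,"rx":0,"ry":0,"rz":0},
    {"jaw":-1,"tx":6.3,"ty":2.9,"tz":0.5,"rx":0,"ry":0,"rz":0},
    {"jaw":-1,"tx":6.7,"ty":3.15,"tz":0.5,"rx":0,"ry":0,"rz":0},
    {"jaw":-1,"tx":6.7,"ty":3.15,"tz":0.5,"rx":0,"ry":0,"rz":0},
  ],
)

```text
clock: 56.32
tool_pos: [0.6029, 0.0329, 0.0545]
orientation: [0.828, 1.417, -0.835]
wrist_force: [0.2, -1.2, 0.2]
grip_width: 0.0003
```

```bash
python3 chk.py
```

```text
[0.60293894 0.03287054 0.0544531 ] [-0.01851025 -0.18695259] (array([-0.0109,  0.0015, -0.9999]), np.float64(28.881457429993198))
dish None None
dish None None
sleeve shut ((np.int64(301), np.int64(-59)), (np.uint8(15), 117))
sleeve .3 ((np.int64(321), np.int64(-95)), (np.uint8(16), 139))
ball off ((np.int64(219), np.int64(239)), (np.uint8(62), 86))
ball on ((np.int64(299), np.int64(240)), (np.uint8(23), 40))
```

apply_moves(
  deltas=[
    {"jaw":-1,"tx":0.25,"ty":0.15,"tz":0,"rx":0,"ry":0,"rz":0},
    {"jaw":-1,"tx":0.5,"ty":0.3,"tz":0,"rx":0,"ry":0,"rz":0},
    {"jaw":-1,"tx":0.5,"ty":0.3,"tz":0,"rx":0,"ry":0,"rz":0},
  ],
)

```text
clock: 56.75
tool_pos: [0.6035, 0.0332, 0.0545]
orientation: [0.821, 1.424, -0.843]
wrist_force: [-16.4, -9.1, 11.3]
grip_width: 0.0002
```

apply_moves(
  deltas=[
    {"jaw":-1,"tx":0.2,"ty":0.1,"tz":0,"rx":0,"ry":0,"rz":0},
    {"jaw":-1,"tx":0.4,"ty":0.2,"tz":0,"rx":0,"ry":0,"rz":0},
    {"jaw":-1,"tx":0.4,"ty":0.2,"tz":0,"rx":0,"ry":0,"rz":0},
  ],
)

```text
clock: 57.12
tool_pos: [0.6033, 0.033, 0.0546]
orientation: [0.814, 1.432, -0.851]
wrist_force: [-15.9, -7.8, 11.7]
grip_width: 0.0004
```

At the hard stop. Back away and up, then check.

apply_moves(
  deltas=[
    {"jaw":-1,"tx":-1.5,"ty":-0.8,"tz":0,"rx":0,"ry":0,"rz":0},
    {"jaw":-1,"tx":-4,"ty":-2.1,"tz":1,"rx":0,"ry":0,"rz":0},
    {"jaw":-1,"tx":-7,"ty":-3.8,"tz":5,"rx":0,"ry":0,"rz":0},
    {"jaw":-1,"tx":-8,"ty":-3,"tz":11,"rx":0,"ry":0,"rz":0},
    {"jaw":-1,"tx":-10,"ty":0,"tz":16,"rx":0,"ry":0,"rz":0},
    {"jaw":-1,"tx":-12,"ty":3,"tz":21,"rx":0,"ry":0,"rz":0},
    {"jaw":-1,"tx":-12.5,"ty":5,"tz":21,"rx":0,"ry":0,"rz":0},
    {"jaw":-1,"tx":-12.5,"ty":7,"tz":21,"rx":0,"ry":0,"rz":-8},
    {"jaw":-1,"tx":-12.5,"ty":9,"tz":21,"rx":0,"ry":0,"rz":-17},
    {"jaw":-1,"tx":-12.5,"ty":11,"tz":21,"rx":0,"ry":0,"rz":-26},
  ],
)

```text
clock: 58.38
tool_pos: [0.4784, 0.1438, 0.265]
orientation: [1.167, 1.26, -1.193]
wrist_force: [-0.6, 0.0, 0.6]
grip_width: 0.0005
```

apply_moves(
  deltas=[
    {"jaw":-1,"tx":0,"ty":0.5,"tz":0,"rx":0,"ry":0,"rz":-10},
    {"jaw":-1,"tx":0,"ty":1,"tz":0,"rx":0,"ry":0,"rz":-20},
    {"jaw":-1,"tx":0,"ty":1,"tz":0,"rx":0,"ry":0,"rz":-30},
    {"jaw":-1,"tx":0,"ty":1,"tz":0,"rx":0,"ry":0,"rz":-40},
    {"jaw":-1,"tx":0,"ty":1,"tz":0,"rx":0,"ry":0,"rz":-50},
    {"jaw":-1,"tx":0,"ty":1,"tz":0,"rx":0,"ry":0,"rz":-60},
    {"jaw":-1,"tx":0,"ty":1,"tz":0,"rx":0,"ry":0,"rz":-64},
    {"jaw":-1,"tx":0,"ty":1,"tz":0,"rx":0,"ry":0,"rz":-64},
  ],
)

```text
clock: 59.38
tool_pos: [0.4785, 0.1538, 0.2652]
orientation: [1.956, 0.532, -1.95]
wrist_force: [1.1, -0.4, 0.1]
grip_width: 0.0005
```

```bash
python3 chk.py
python3 - <<'E'
from h import *
# red cap of bottle in top + side vs expected at tray
for n in("top","side"):
    im=get_image(n)[:,:,::-1]; h=cv2.cvtColor(np.ascontiguousarray(im),cv2.COLOR_BGR2HSV)
    m=(((h[...,0]<8)|(h[...,0]>172))&(h[...,1]>110)).astype(np.uint8)
    u,v=proj(n,[[.56,-.424,.085]])[0]; _,_,st,c=cv2.connectedComponentsWithStats(m)
    i=np.argmin(np.hypot(c[1:,0]-u,c[1:,1]-v))+1; print(n,(u,v),c[i],st[i,4],onz(n,[c[i]],.08)[0].round(3))
print(observe()["wrist_force"],observe()["clock"])
E
```

```text
[0.47845974 0.15382345 0.26523914] [-0.07019096 -0.02126076] (array([-0.005 ,  0.0319, -0.9995]), np.float64(-61.303302087131165))
dish (array([242.5,  66.5,  36.2], dtype=float32), np.float64(34.6), array([0.5899, 0.2387])) [0.06824424 0.00015551]
dish (array([163.5,  65.5,  36.3], dtype=float32), np.float64(33.7), array([0.5394, 0.3371])) [0.07081639 0.11072763]
sleeve shut ((np.int64(243), np.int64(108)), (np.uint8(44), 72))
sleeve .3 ((np.int64(241), np.int64(103)), (np.uint8(48), 95))
ball off ((np.int64(386), np.int64(150)), (np.uint8(108), 125))
ball on ((np.int64(390), np.int64(111)), (np.uint8(41), 54))
top (np.float64(357.57075681322016), np.float64(224.7899404120126)) [356.6        223.51428571] 35 [ 0.569 -0.418  0.08 ]
side (np.float64(277.8101449052813), np.float64(124.50649353134843)) [276.76470588 126.17647059] 17 [ 0.563 -0.415  0.08 ]
[ 0.35744086 -0.26986916  0.2655819 ] 59.525
```

Run:
```python
from h import *
s=observe();im=cv2.cvtColor(cv2.imread("pics/raw_tmp.png"),cv2.COLOR_BGR2GRAY)
for a in(0,.08,.2): q=np.array([[.137-.125*np.cos(a),y] for y in(.02,-.02)]);print(a,proj("wrist",np.c_[wo(q),[.022+.125*np.sin(a)]*2],s).round(1).tolist())
print([(r,int(im[r,235:250].mean())) for r in range(96,122)])
```

```text
0 [[229.2, 108.3], [257.0, 108.3]]
0.08 [[228.4, 107.8], [256.9, 107.9]]
0.2 [[227.1, 106.0], [256.7, 106.0]]
[(96, 182), (97, 157), (98, 118), (99, 90), (100, 84), (101, 94), (102, 107), (103, 112), (104, 110), (105, 91), (106, 64), (107, 51), (108, 52), (109, 55), (110, 55), (111, 52), (112, 47), (113, 46), (114, 59), (115, 79), (116, 92), (117, 104), (118, 111), (119, 115), (120, 119), (121, 118)]
```

```bash
python3 -c "
from station import *
print(job_done())"
```

```text
the job is handed in; nothing more can be done
None
```

The job is handed in at about 59 s of the 210 s allowed. Every final check came back consistent with done, though `job_done()` gives no verdict.

**What I did:**
- **Bottle:** it is in the square tray.
- **Dishes:** only two were out. The pale one went into the middle bay and the pink one into the left, each pushed until it touched the rear stop at about 3 to 6 N.
- **Bail:** I swung it down holding the bar over the empty right bay. I then pressed it firmly onto its stop.
- **Switch:** I threw it last, to its hard stop, then moved the arm clear.

**Last checks:**
- **Bottle:** its cap measured within about 10 mm of the tray centre in both fixed cameras, against the 38 mm allowed.
- **Dishes:** they measured at shaker x of about 68 and 71 mm. One earlier slanted reading of the pale dish gave 66 mm, which I took as noise because its contact with the stop had been felt.
- **Bail:** the sleeve shows at the shut position, about 2 pixels from the prediction. The pressing contact height also matches shut.
- **Switch:** the ball shows at "on".

**What disagreed:**
- **Fingertips:** they sat about 30 mm higher than the stated nose length implies, so my first push passed over the pale dish without moving it. I found the true height by touching the worktop, at about 36 N on the wrist, and corrected for it.
- **Pink dish:** its final sideways reading was 111 mm against about 104 mm before. The bay's walls allow no more than about 109 mm, so I put that down to picture noise.
- **Picture limit:** I used all 16 viewings before shutting the bail, so the bail, the switch and the final state were checked only by measurement.

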